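# Rack the syrup bottles and fit their dose clips

## Robot

A 6-joint arm with a two-finger parallel gripper is mounted at the origin on a cart in front of the work surface, level with it; the furniture and walls round the work are solid. World frame = base frame: x ahead of the robot, y to its left, z up, the work surface at z = 0. Lengths are in m, angles in rad, forces in N, time in s.
With the tool pointing down it reaches from about 0.275 to 0.825 m from the base axis. Payload 5.2 kg.
Tool frame: the origin (TCP) lies on the centre line of the jaws, within the pads' length; the fingertips stand ctrl.tip_extent ahead of it and the grasp point (between the pads) lies 3 mm ahead of it (ctrl.tip_extent is the distance from the TCP to the fingertips, in m); z points along the fingers, y is the line along which they close (so a half turn about z gives the same grasp; the last joint's range is limited). The gripper opens to 93 mm and grips with 3 to 60 N. Pads are 15 mm wide; open, the fingers measure 128 mm over their backs; the gripper's body (75 mm by 188 mm) begins 65 mm behind the grasp point.
Start: joints at [0.935, 0.259, 1.535, -0, 1.348, -0.203], TCP at [0.231, 0.499, 0.241] pointing down, gripper open.
Joint ranges: [-3.14, 3.14], [-0.91, 2.08], [0.19, 2.58], [-1.22, 4.36], [0.22, 2.71], [-3.12, 3.12]. Speed limits (rad/s): [2.57, 2.57, 3.14, 3.14, 3.14, 3.14].

## Interface

Orientations are given as [roll, pitch, yaw] about the fixed x, y, z axes, in that order (R = Rz(yaw) Ry(pitch) Rx(roll)).
In Python, from workcell import ctrl gives the robot as it stands.
- The arm moves only by the shell command python3 nudge.py 'ROWS'. ROWS is rows parted by semicolons, their numbers by spaces, 1 to 20 of them, each of 7 numbers: a rotation vector rx, ry, rz in rad, then dx, dy, dz in m, then the opening from 0.0 (shut) to 1.0 (fully open); each row shifts and turns the commanded pose from where the row before left it, along the tool's axes as they then stand; what a row does not reach is not made up. A row lasts 1/8 s, in which the tool goes at most 0.0625 m and 0.188 rad, less where a joint would pass 70% of its speed; a pose out of reach is approached as far as the arm can. The fingers move at their own pace and stop on an object; the grip force is fixed at half the most. Time passes only in rows, so rows that do not move let the fingers close. It prints the time, the measured TCP pose, the force, the opening and the grip force at its end.
- ctrl.get_state(): the state, without advancing time (a new reading comes with each control period).
- ctrl.grab_frame(name): name is "scene" or "top" or "wrist"; returns the picture (384x512x3 uint8, blue, green, red); there is no depth.
- ctrl.get_calibration(name): a dict with "intrinsics" (3x3 intrinsics, pixels), "dist" ([k1, k2, p1, p2, k3] as OpenCV has them; the pictures are not rectified), "origin" and "orientation" of the camera in the world. Camera axes: x right, y down, z forward; pixel columns grow to the right and rows downward; lengths in m; the calibration is good to about 2 mm. A picture is of the moment at which its call begins: read the wrist's pose just before it. get_calibration takes no time and is no camera call; for the wrist camera it gives the pose at the moment of the call.
- ctrl.job_done(): hands the job in; it is judged then, once.
The state is a dict: "time": time; "joints": joint angles; "joint_vel": joint speeds; "joint_efforts": joint torques, N m; "ee_pos": TCP position; "tcp_rot": TCP orientation; "force": force on the tool from outside, world axes, zero at the start; "moment": the same for the moment, N m; "grip_width": opening from 0.0 (shut) to 1.0 (fully open); "grip_force": force on a finger pad.
Only numpy, scipy, OpenCV 4.12 (cv2) and the standard library are available. Lean on these libraries where they do the work, as an engineer would, in place of code of your own. Each camera call takes 0.05 s, during which the arm holds its last target. There are 200 camera calls.

## Task

Get the coffee corner ready for guests: slide every syrup bottle on the worktop fully home into the rack slot of its own colour, nozzle toward the guests' side, and slip the dose clip of the same colour sideways onto its pump stem so that it drops into the recess of the collar. When all are ready, press each pump down onto its clip, from left to right, and let it come back up. Never let a pump make a full stroke without its clip, and leave the other things on the worktop where they are.

Things in the scene. Friction and masses are not known exactly. Their poses are not given: they have to be found in the camera images.
- rack: Fixed syrup rack, 350 wide (y), 142 high. Origin on the worktop under the middle seat; +x to the guests' side (away from the robot), +y left. Base 8 thick (x -75..43), rear posts at x 27, neck plate z 134..142 with three slots 30 wide, open to -x, ending at x 15; prongs between them 65 wide, round ends at x -74.5. Tags: red left (+y), yellow, blue right.
- slot_red (a point): Seat of the red slot: on top of the rack's base (8 mm above the worktop), y = 95 mm in the rack's frame, axes as the rack's. A bottle goes in along +x, its body under the plate, its neck in the slot; home, its axis goes through this point (2 mm play sideways and to the rear).
- slot_yellow (a point): Seat of the yellow slot: on top of the rack's base (8 mm above the worktop), y = 0 mm in the rack's frame, axes as the rack's. A bottle goes in along +x, its body under the plate, its neck in the slot; home, its axis goes through this point (2 mm play sideways and to the rear).
- slot_blue (a point): Seat of the blue slot: on top of the rack's base (8 mm above the worktop), y = -95 mm in the rack's frame, axes as the rack's. A bottle goes in along +x, its body under the plate, its neck in the slot; home, its axis goes through this point (2 mm play sideways and to the rear).
- bottle_red: Loose pump bottle, red band and collar, 0.4-0.6 kg, 204 high; may be absent. Origin: centre of underside; +x to its nozzle. Body 70 across to z 90; neck 26 across, z 112..142; collar 44 across, z 142..158, with a recess 34 across in its top (floor z 154); stem 10 across; black pump head 36 across, z 182..204: lift it by this, gripped along y. Topples easily when free.
- pump_red (a joint): Stroke of the red bottle's pump head in m: 0 up, grows as it is pressed down, 0.022 fully down; a spring (4 N at the top, 9 N at 0.013) brings it back up. With a clip seated round the stem the head stops on the clip at about 0.013. The top face of the head is 204 mm above the bottle's underside when up.
- nozzle_red (a point): Tip of the red bottle's nozzle, 60 mm out from the stem along the bottle's +x and 185 mm above its underside.
- bottle_yellow: Loose pump bottle, yellow band and collar, 0.4-0.6 kg, 204 high; may be absent. Origin: centre of underside; +x to its nozzle. Body 70 across to z 90; neck 26 across, z 112..142; collar 44 across, z 142..158, with a recess 34 across in its top (floor z 154); stem 10 across; black pump head 36 across, z 182..204: lift it by this, gripped along y. Topples easily when free.
- pump_yellow (a joint): Stroke of the yellow bottle's pump head in m: 0 up, grows as it is pressed down, 0.022 fully down; a spring (4 N at the top, 9 N at 0.013) brings it back up. With a clip seated round the stem the head stops on the clip at about 0.013. The top face of the head is 204 mm above the bottle's underside when up.
- nozzle_yellow (a point): Tip of the yellow bottle's nozzle, 60 mm out from the stem along the bottle's +x and 185 mm above its underside.
- bottle_blue: Loose pump bottle, blue band and collar, 0.4-0.6 kg, 204 high; may be absent. Origin: centre of underside; +x to its nozzle. Body 70 across to z 90; neck 26 across, z 112..142; collar 44 across, z 142..158, with a recess 34 across in its top (floor z 154); stem 10 across; black pump head 36 across, z 182..204: lift it by this, gripped along y. Topples easily when free.
- pump_blue (a joint): Stroke of the blue bottle's pump head in m: 0 up, grows as it is pressed down, 0.022 fully down; a spring (4 N at the top, 9 N at 0.013) brings it back up. With a clip seated round the stem the head stops on the clip at about 0.013. The top face of the head is 204 mm above the bottle's underside when up.
- nozzle_blue (a point): Tip of the blue bottle's nozzle, 60 mm out from the stem along the bottle's +x and 185 mm above its underside.
- clip_red: Loose red dose clip, 25 g: open C sleeve 15 high, 28 across, bore 16, gap 14 with flared lips to its own +x; a bridge along -x to an upright thumb tab, 10 wide (y), x -52..-34, 34 high: pick it there. Origin: sleeve axis at the underside, z up. To seat: level between collar rim (bottle z 158) and head (182), gap first, until round the stem, then down to the recess floor (154).
- clip_yellow: Loose yellow dose clip, 25 g: open C sleeve 15 high, 28 across, bore 16, gap 14 with flared lips to its own +x; a bridge along -x to an upright thumb tab, 10 wide (y), x -52..-34, 34 high: pick it there. Origin: sleeve axis at the underside, z up. To seat: level between collar rim (bottle z 158) and head (182), gap first, until round the stem, then down to the recess floor (154).
- clip_blue: Loose blue dose clip, 25 g: open C sleeve 15 high, 28 across, bore 16, gap 14 with flared lips to its own +x; a bridge along -x to an upright thumb tab, 10 wide (y), x -52..-34, 34 high: pick it there. Origin: sleeve axis at the underside, z up. To seat: level between collar rim (bottle z 158) and head (182), gap first, until round the stem, then down to the recess floor (154).
- spice_a: red-capped spice jar, 45x45x106 mm; bystander, loose. Origin: centre of its underside.
- salt_shaker: glass salt shaker, 44x44x90 mm; bystander, loose. Origin: centre of its underside.
- timer: red and white wind-up kitchen timer, 65x65x54 mm; bystander, loose. Origin: centre of its underside.
- garlic_1: garlic bulb, 60x60x59 mm; bystander, loose. Origin: centre of its underside.

How it is judged:
By the outcome, as a careful person would: the job done as asked, in the order asked, and still so for the second after the job is handed in, with the robot touching nothing.
Of bottle_red, bottle_yellow, bottle_blue only 2 to 3 are there at a start; the rules pass over those that are not, and their reading is None.
At some moment in a run one of bottle_red, bottle_yellow, bottle_blue, clip_red, clip_yellow, clip_blue may be knocked a few centimetres aside while the robot is not near it.
Once in a run the grip may slacken for a moment while it holds something.
It also fails if it takes over 210 s, if anything falls off the work surface, if the arm or the gripper's body presses on something with over 40 N, if the wrist force passes 120 N, or if a joint passes its speed limit or range.

## Working session

There is one attempt and no reset: what is moved stays moved. The work goes in short steps, Python scripts to look and compute and a shell command to move; the robot and the scene stay as the last step left them, time stands still between calls to the robot, and variables do not carry over. Pictures are saved under pics/ and viewed, at most 14 in all, crops included, and the job is handed in when it is done.

```bash
ls; mkdir -p pics
python3 - <<'E'
from workcell import ctrl
import cv2,numpy as np
s=ctrl.get_state();print(s['time'],s['ee_pos'],s['tcp_rot'],s['grip_width'],ctrl.tip_extent)
for n in("scene","top"):
    cv2.imwrite(f"pics/{n}0.png",ctrl.grab_frame(n))
    c=ctrl.get_calibration(n);print(n,c)
print(ctrl.get_calibration("wrist"))
E
```

```text
nudge.py
pics
workcell.py
0.0 [0.23037311 0.49888239 0.23980058] [-3.13977173e+00 -3.45952452e-04  2.70878715e+00] 0.9983127041547949 0.022
scene {'intrinsics': array([[492.31274703,   0.        , 245.86626059],
       [  0.        , 492.31274703, 193.7621951 ],
       [  0.        ,   0.        ,   1.        ]]), 'dist': array([-0.06821843,  0.        ,  0.        ,  0.        ,  0.        ]), 'origin': array([-0.3668027 , -0.99381799,  0.84164019]), 'orientation': array([-2.06313714, -0.00403411, -0.72549292])}
top {'intrinsics': array([[440.67179244,   0.        , 260.6303528 ],
       [  0.        , 440.67179244, 192.03139458],
       [  0.        ,   0.        ,   1.        ]]), 'dist': array([-0.06590305,  0.        ,  0.        ,  0.        ,  0.        ]), 'origin': array([-0.53069393,  0.04895254,  1.46808842]), 'orientation': array([-2.47138163, -0.01193151, -1.59428043])}
{'intrinsics': array([[327.33280625,   0.        , 255.25916689],
       [  0.        , 327.33280625, 188.87796848],
       [  0.        ,   0.        ,   1.        ]]), 'dist': array([-0.05306904,  0.        ,  0.        ,  0.        ,  0.        ]), 'origin': array([0.15806047, 0.53235831, 0.38472591]), 'orientation': array([2.85299914e+00, 2.23615821e-03, 1.13645808e+00])}
```

```bash
python3 -c "
import cv2
for n in('scene','top'):
    cv2.imwrite(f'pics/{n}0b.png',cv2.resize(cv2.imread(f'pics/{n}0.png'),(800,600),interpolation=cv2.INTER_CUBIC))"
```

```text
(no output)
```

View pics/top0.png

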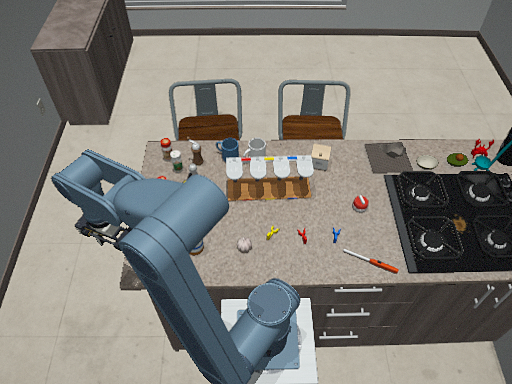

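View pics/scene0.png

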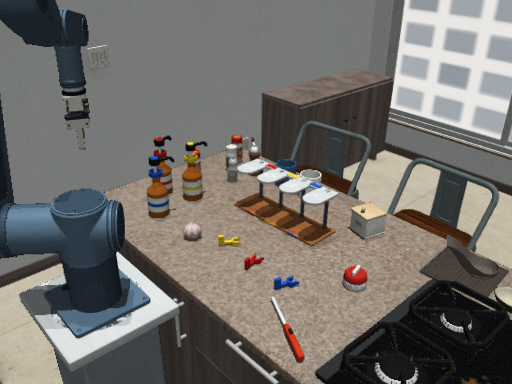

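```bash
cat > h.py <<'E'
from workcell import ctrl
import cv2,numpy as np
from scipy.spatial.transform import Rotation as R
def cam(n):
    c=ctrl.get_calibration(n); return c['intrinsics'],c['dist'],np.array(c['origin']),R.from_euler('xyz',c['orientation']).as_matrix()
def grab(n,save=None):
    c=cam(n); im=ctrl.grab_frame(n)
    if save: cv2.imwrite(f'pics/{save}.png',im)
    return im,c
def ray(c,uv):
    K,d,o,M=c
    p=cv2.undistortPoints(np.array([[uv]],float),K,d)[0,0]
    return o,M@np.array([p[0],p[1],1.])
def onz(c,uv,z):
    o,v=ray(c,uv); return o+v*(z-o[2])/v[2]
def proj(c,P):
    K,d,o,M=c
    return cv2.projectPoints(np.array([P],float),cv2.Rodrigues(M.T)[0],-M.T@o,K,d)[0][0,0]
def tri(rays):
    A=0;b=0
    for o,v in rays:
        v=v/np.linalg.norm(v);P=np.eye(3)-np.outer(v,v);A=A+P;b=b+P@o
    return np.linalg.solve(A,b)
COL={'red':[(0,8),(172,180)],'yellow':[(22,34)],'blue':[(105,125)]}
def mask(im,col,s=130,v=60):
    h=cv2.cvtColor(im,cv2.COLOR_BGR2HSV);m=0
    for a,b in COL[col]: m=m|cv2.inRange(h,(a,s,v),(b,255,255))
    return m
def blobs(m,amin=15):
    n,l,st,ce=cv2.connectedComponentsWithStats(m)
    return [(tuple(np.round(ce[i],1)),int(st[i,4]),st[i,:4].tolist()) for i in range(1,n) if st[i,4]>=amin]
def st():
    s=ctrl.get_state(); print('t',round(s['time'],2),'tcp',np.round(s['ee_pos'],4),'rot',np.round(s['tcp_rot'],4),'F',np.round(s['force'],1),'w',round(s['grip_width'],3),'g',round(s['grip_force'],1)); return s
def go(x,y,z,yaw):
    "tool-frame turn about z, then translation in the frame AFTER turn; target TCP"
    s=ctrl.get_state(); M=R.from_euler('xyz',s['tcp_rot']).as_matrix()
    T=R.from_euler('xyz',[np.pi,0,yaw]).as_matrix()
    rv=R.from_matrix(M.T@T).as_rotvec(); d=T.T@(np.array([x,y,z])-s['ee_pos'])
    print('turn',np.round(rv,4),'then move',np.round(d,4),'rows>=',np.ceil(np.linalg.norm(rv)/.188),np.ceil(np.linalg.norm(d)/.0625))
E
python3 - <<'E'
from h import *
st()
im,c=grab('scene')
t,ct=cv2.imread('pics/top0.png'),cam('top')
for n in COL:
    print(n,'scene',blobs(mask(im,n)),'\n   top',blobs(mask(t,n)))
    for b in blobs(mask(t,n)):print(b[0],onz(ct,b[0],.01)[:2].round(3),end=' ')
for uv in [(158,215),(165,190),(192,198)]: print(onz(c,uv,0).round(3))
w,_=grab('wrist','w0')
E
```

```text
t 0.1 tcp [0.2304 0.4989 0.2399] rot [-3.1400e+00 -3.0000e-04  2.7088e+00] F [ 0.9 -0.   1.1] w 0.999 g 0.0
red scene [((np.float64(236.5), np.float64(138.9)), 72, [232, 135, 10, 9]), ((np.float64(158.5), np.float64(139.0)), 22, [155, 138, 8, 3]), ((np.float64(196.3), np.float64(152.3)), 27, [192, 149, 8, 9]), ((np.float64(159.9), np.float64(153.4)), 63, [154, 150, 12, 8]), ((np.float64(271.7), np.float64(165.8)), 24, [267, 164, 10, 5]), ((np.float64(166.1), np.float64(182.4)), 24, [160, 180, 12, 5]), ((np.float64(249.2), np.float64(212.2)), 16, [245, 210, 9, 6]), ((np.float64(252.1), np.float64(261.1)), 143, [245, 254, 19, 16]), ((np.float64(355.1), np.float64(275.9)), 296, [344, 266, 23, 19]), ((np.float64(293.4), np.float64(343.3)), 309, [283, 324, 21, 38])] 
   top [((np.float64(165.2), np.float64(142.8)), 61, [160, 138, 11, 10]), ((np.float64(480.7), np.float64(148.6)), 163, [471, 139, 23, 19]), ((np.float64(245.8), np.float64(159.1)), 23, [241, 158, 10, 3]), ((np.float64(360.2), np.float64(202.7)), 124, [353, 196, 15, 13]), ((np.float64(302.8), np.float64(235.5)), 61, [298, 228
[... 1252 characters left out ...]
65, 7, 7]), ((np.float64(155.1), np.float64(173.2)), 91, [149, 169, 13, 9]), ((np.float64(315.8), np.float64(184.9)), 32, [310, 183, 12, 5]), ((np.float64(157.9), np.float64(204.3)), 53, [148, 201, 20, 6]), ((np.float64(284.6), np.float64(282.5)), 180, [274, 275, 25, 15])] 
   top [((np.float64(291.7), np.float64(157.5)), 19, [287, 157, 10, 2]), ((np.float64(335.3), np.float64(234.7)), 49, [333, 228, 8, 15]), ((np.float64(197.9), np.float64(246.4)), 15, [193, 242, 10, 8])]
(np.float64(291.7), np.float64(157.5)) [ 0.821 -0.14 ] (np.float64(335.3), np.float64(234.7)) [ 0.406 -0.285] (np.float64(197.9), np.float64(246.4)) [0.361 0.252] [0.355 0.259 0.   ]
[0.473 0.395 0.   ]
[0.511 0.28  0.   ]
```

View pics/w0.png

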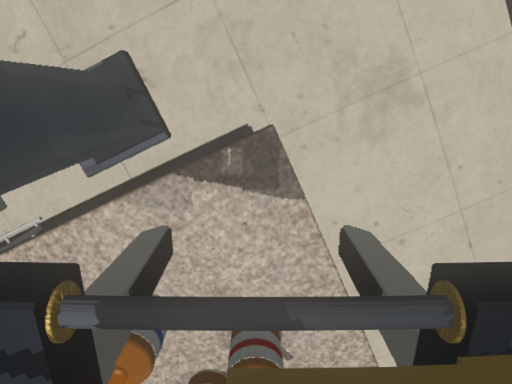

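```bash
python3 - <<'E'
from h import *
go(.38,0,.42,0)
E
python3 nudge.py '0 0 0 0 0 -0.06 1;0 0 0 0 0 -0.06 1;0 0 0 0 0 -0.06 1'
```

```text
turn [-7.0000e-04  1.4000e-03  2.7088e+00] then move [ 0.1495  0.499  -0.1799] rows>= 15.0 9.0
time: 0.57
ee_pos: [0.2304, 0.499, 0.4223]
tcp_rot: [-3.141, -0.0, 2.709]
force: [0.3, -0.0, 0.7]
grip_width: 1.001
grip_force: 0.0
```

```bash
python3 nudge.py '0 0 0.18 0 0 0 1;0 0 0.18 0 0 0 1;0 0 0.18 0 0 0 1;0 0 0.18 0 0 0 1;0 0 0.18 0 0 0 1;0 0 0.18 0 0 0 1;0 0 0.18 0 0 0 1;0 0 0.18 0 0 0 1;0 0 0.18 0 0 0 1;0 0 0.18 0 0 0 1;0 0 0.18 0 0 0 1;0 0 0.18 0 0 0 1;0 0 0.18 0 0 0 1;0 0 0.18 0 0 0 1;0 0 0.188 0 0 0 1' && python3 nudge.py '0 0 0 0.017 0.055 0 1;0 0 0 0.017 0.055 0 1;0 0 0 0.017 0.055 0 1;0 0 0 0.017 0.055 0 1;0 0 0 0.017 0.055 0 1;0 0 0 0.017 0.055 0 1;0 0 0 0.017 0.055 0 1;0 0 0 0.017 0.055 0 1;0 0 0 0.017 0.055 0 1;0 0 0 0 0 0 1'
python3 - <<'E'
from h import *
a,_=grab('top','top1');b,_=grab('wrist','w1');
cv2.imwrite('pics/m1.png',np.hstack([cv2.resize(a[120:290,110:390],(560,340),interpolation=2)]))
E
```

```text
time: 2.45
ee_pos: [0.2306, 0.4992, 0.4204]
tcp_rot: [3.141, 0.0, -0.005]
force: [-0.9, -0.3, -0.2]
grip_width: 0.998
grip_force: 0.0
time: 3.7
ee_pos: [0.385, 0.0009, 0.4199]
tcp_rot: [3.141, 0.002, -0.006]
force: [-0.3, -0.4, -0.3]
grip_width: 0.998
grip_force: 0.0
```

View pics/m1.png

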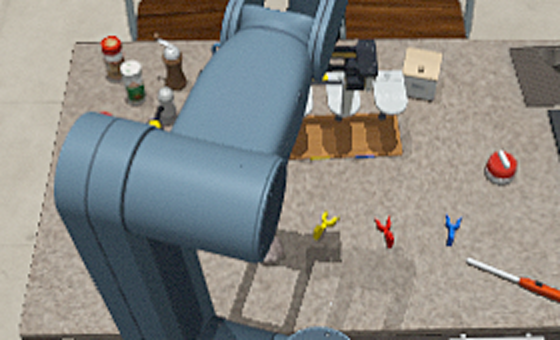

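View pics/w1.png

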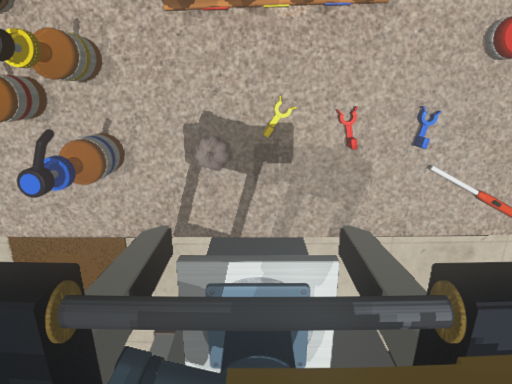

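```bash
python3 nudge.py '0 0 0 -0.01 -0.06 -0.01 1;0 0 0 -0.01 -0.06 -0.01 1;0 0 0 -0.01 -0.06 -0.01 1;0 0 0 -0.01 -0.06 -0.01 1;0 0 0 0 -0.06 0 1;0 0 0 0 0 0 1'
python3 - <<'E'
from h import *
st()
b,c=grab('wrist','w2')
print(c[2:])
for n in COL:
    for x in blobs(mask(b,n)): print(n,x, onz(c,x[0],.204).round(4),onz(c,x[0],.0).round(4))
E
```

```text
time: 4.55
ee_pos: [0.341, 0.3092, 0.4601]
tcp_rot: [-3.141, 0.002, 0.011]
force: [-0.4, -1.0, -0.2]
grip_width: 0.998
grip_force: 0.0
t 4.55 tcp [0.341  0.3092 0.4601] rot [-3.1409e+00  1.6000e-03  1.1500e-02] F [-0.4 -1.  -0.2] w 0.998 g 0.0
(array([0.41947677, 0.31014614, 0.60473925]), array([[ 9.92874344e-03, -9.58836102e-01, -2.83786452e-01],
       [-9.99950535e-01, -9.35328516e-03, -3.38277192e-03],
       [ 5.89188231e-04,  2.83806001e-01, -9.58881539e-01]]))
red ((np.float64(200.5), np.float64(62.3)), 372, [181, 40, 30, 38]) [0.4528 0.3735 0.204 ] [0.4697 0.4058 0.    ]
red ((np.float64(184.8), np.float64(54.5)), 411, [174, 43, 22, 24]) [0.4613 0.3914 0.204 ] [0.4826 0.4327 0.    ]
red ((np.float64(508.1), np.float64(103.2)), 104, [503, 90, 9, 26]) [ 0.4137 -0.0009  0.204 ] [ 0.4108 -0.1593  0.    ]
yellow ((np.float64(271.9), np.float64(18.8)), 432, [256, 0, 37, 31]) [0.4999 0.2921 0.204 ] [0.5408 0.2828 0.    ]
yellow ((np.float64(276.3), np.float64(4.6)), 217, [265, 0, 23, 12]) [0.5147 0.2875 0.204 ] [0.5631 0.2759 0.    ]
yellow ((np.float64(448.7), np.float64(95.2)), 309, [435, 75, 33, 37]) [0.4208 0.077  0.204 ] [ 0.4214 -0.0417  0.    ]
blue ((np.float64(278.3), np.float64(128.0)), 166, [271, 119, 21, 28]) [0.3781 0.2816 0.204 ] [0.3571 0.267  0.    ]
blue ((np.float64(289.9), np.float64(139.8)), 310, [281, 130, 19, 20]) [0.364  0.2669 0.204 ] [0.3357 0.2449 0.    ]
```

View pics/w2.png

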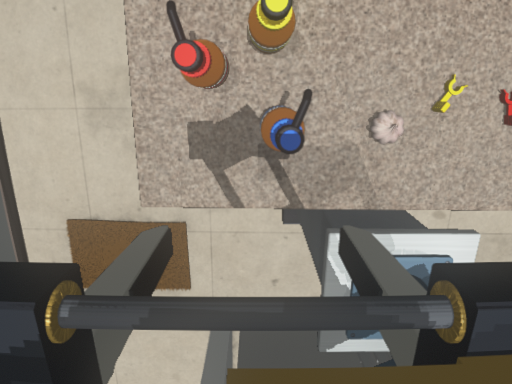

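```bash
python3 nudge.py '0 0 0 0.03 0.05 0 1;0 0 0 0.03 0.05 0 1;0 0 0 0.03 0.05 0 1;0 0 0 0.03 0.05 0 1;0 0 0 0.03 0.05 0 1;0 0 0 0 0 0 1'
python3 - <<'E'
from h import *
st()
b,c=grab('wrist','w3')
for n in COL:
    for x in blobs(mask(b,n)): print(n,x, onz(c,x[0],.204).round(4),onz(c,x[0],.142).round(4),onz(c,x[0],.008).round(4))
t,ct=cv2.imread('pics/top0.png'),cam('top');s,cs=cv2.imread('pics/scene0.png'),cam('scene')
for a,b in [((245.8,159.1),(271.7,165.8)),((269,158.3),(292.9,175)),((291.7,157.5),(315.8,184.9))]: print(tri([ray(ct,a),ray(cs,b)]).round(4))
# grasp point in wrist image
w=cv2.imread('pics/w2.png')
E
```

```text
time: 5.35
ee_pos: [0.4949, 0.0507, 0.4596]
tcp_rot: [3.141, 0.002, -0.005]
force: [-0.7, 0.5, 0.3]
grip_width: 1.002
grip_force: 0.0
t 5.35 tcp [0.4949 0.0507 0.4596] rot [ 3.1407e+00  2.0000e-03 -5.0000e-03] F [-0.7  0.5  0.3] w 1.002 g 0.0
red ((np.float64(238.8), np.float64(0.8)), 73, [226, 0, 30, 3]) [0.672  0.0673 0.204 ] [0.6873 0.0699 0.142 ] [0.7203 0.0755 0.008 ]
red ((np.float64(12.6), np.float64(63.6)), 575, [0, 49, 29, 31]) [0.6118 0.3374 0.204 ] [0.6178 0.3818 0.142 ] [0.6307 0.4778 0.008 ]
red ((np.float64(28.9), np.float64(65.9)), 21, [28, 61, 5, 11]) [0.6085 0.3174 0.204 ] [0.6139 0.3587 0.142 ] [0.6257 0.4481 0.008 ]
red ((np.float64(248.1), np.float64(81.7)), 30, [236, 81, 22, 2]) [0.5854 0.058  0.204 ] [0.5873 0.0592 0.142 ] [0.5913 0.0616 0.008 ]
red ((np.float64(505.2), np.float64(107.6)), 397, [496, 90, 16, 34]) [ 0.557  -0.2582  0.204 ] [ 0.5544 -0.306   0.142 ] [ 0.5489 -0.4094  0.008 ]
red ((np.float64(78.8), np.float64(157.7)), 29, [75, 152, 7, 14]) [0.4973 0.2724 0.204 ] [0.4855 0.3068 0.142 ] [0.46  0.381 0.008]
red ((np.float64(25.1), np.float64(174.6)),
[... 1468 characters left out ...]
.1772  0.204 ] [ 0.4491 -0.2125  0.142 ] [ 0.4131 -0.2888  0.008 ]
blue ((np.float64(430.8), np.float64(198.3)), 38, [428, 194, 7, 9]) [ 0.4402 -0.1792  0.204 ] [ 0.4196 -0.2148  0.142 ] [ 0.375  -0.2917  0.008 ]
blue ((np.float64(119.1), np.float64(237.8)), 230, [110, 226, 18, 26]) [0.3873 0.2345 0.204 ] [0.3584 0.263  0.142 ] [0.2961 0.3246 0.008 ]
blue ((np.float64(99.4), np.float64(232.7)), 18, [98, 229, 4, 8]) [0.3948 0.2606 0.204 ] [0.3671 0.2931 0.142 ] [0.3073 0.3634 0.008 ]
blue ((np.float64(97.4), np.float64(253.4)), 248, [89, 245, 18, 18]) [0.3638 0.2681 0.204 ] [0.3313 0.3018 0.142 ] [0.2612 0.3746 0.008 ]
[0.6898 0.0646 0.1463]
[ 0.6931 -0.03    0.146 ]
[ 0.6979 -0.1234  0.1445]
```

View pics/w3.png

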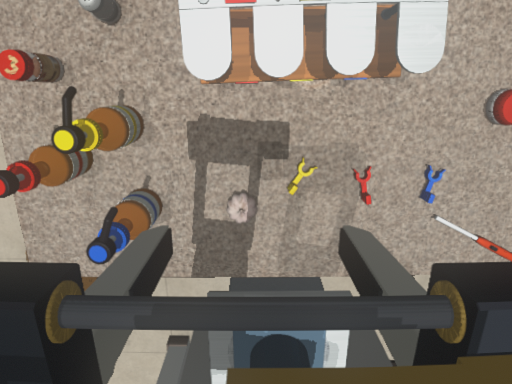

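Run:
```python
from h import *
b=cv2.imread('pics/w3.png');c=cam('wrist')
h=cv2.cvtColor(b,cv2.COLOR_BGR2HSV)
m=cv2.inRange(h,(0,0,170),(180,40,255));m[85:]=0
m[:22]=0
cen=[]
for x in blobs(m,300):
    print(x)
    x0,y0,w,hh=x[2]
    sub=m[y0:y0+hh,x0:x0+w]
    pts=[]
    for u in range(w):
        v=np.nonzero(sub[:,u])[0]
        if len(v): pts.append(onz(c,(x0+u,y0+v.max()+.5),.142)[:2])
    pts=np.array(pts); pts=pts[2:-2]
    tip=pts[:,0].min()
    # least-squares circle with r=.0325
    from scipy.optimize import least_squares
    good=pts[pts[:,0]<tip+.022]
    r=least_squares(lambda p:np.hypot(*(good-p).T)-.0325,[tip+.0325,good[:,1].mean()],loss='soft_l1',f_scale=.001)
    print(r.x.round(4),'rms',np.sqrt((r.fun**2).mean()).round(4),'width',np.ptp(pts[:,1]).round(4),len(good)); cen.append(r.x)
cen=np.array(cen);cen=cen[np.argsort(-cen[:,1])];print(cen)
L=np.array([[-.042,y] for y in (.1425,.0475,-.0475,-.1425)])
if len(cen)==4:
    A=L-L.mean(0);B=cen-cen.mean(0)
    th=np.arctan2((A[:,0]*B[:,1]-A[:,1]*B[:,0]).sum(),(A*B).sum())
    Rm=np.array([[np.cos(th),-np.sin(th)],[np.sin(th),np.cos(th)]]);t=cen.mean(0)-Rm@L.mean(0)
    print('yaw',th,'org',t,'res',(cen-(L@Rm.T+t)).round(4))
    for n,y in zip(COL,(.095,0,-.095)):print(n,(Rm@[0,y]+t).round(4))
m=mask(b,'red',90)|mask(b,'yellow',90)|mask(b,'blue',90)
m[90:]=0;m[:70]=0
for x in blobs(m,5):print(x,onz(c,x[0],.004).round(4))
# bottle orientations
K=cam('wrist')
h=h[...,2]
```

```text
((np.float64(205.6), np.float64(48.3)), 2638, [178, 22, 54, 58])
[0.6217 0.1172] rms 0.0018 width 0.0656 50
((np.float64(278.3), np.float64(46.6)), 2439, [254, 22, 50, 55])
[0.6255 0.0209] rms 0.0003 width 0.06 46
((np.float64(350.3), np.float64(45.5)), 2299, [326, 22, 50, 53])
[ 0.6285 -0.0744] rms 0.0003 width 0.0603 45
((np.float64(421.6), np.float64(45.2)), 2253, [397, 22, 57, 55])
[ 0.6255 -0.1768] rms 0.0066 width 0.0752 53
[[ 0.6216635   0.1172495 ]
 [ 0.62545554  0.02087554]
 [ 0.6285075  -0.07436441]
 [ 0.62547594 -0.17678133]]
yaw 0.014824262997427621 org [ 0.66727101 -0.02763258] res [[-0.0015  0.003 ]
 [ 0.0009  0.0016]
 [ 0.0025  0.0014]
 [-0.0019 -0.006 ]]
red [0.6659 0.0674]
yellow [ 0.6673 -0.0276]
blue [ 0.6687 -0.1226]
((np.float64(17.4), np.float64(74.6)), 255, [0, 70, 34, 11]) [0.6105 0.4785 0.004 ]
((np.float64(301.2), np.float64(79.8)), 41, [289, 79, 24, 3]) [ 0.5938 -0.0288  0.004 ]
((np.float64(361.0), np.float64(78.0)), 11, [356, 78, 11, 1]) [ 0.5972 -0.1343  0.004 ]
((np.float64(246.2), np.float64(82.0)), 42, [235, 81, 23, 3]) [0.5903 0.0677 0.004 ]
```

```bash
cat >> h.py <<'E'
def noz(im,c,head,zt=.186,r=.075,off=0):
    "head: xy of head axis; dark pixels around -> nozzle tip & yaw"
    v=cv2.cvtColor(im,cv2.COLOR_BGR2HSV)[...,2]
    hp=proj(c,[*head,.195+off]); m=(v<60).astype(np.uint8)
    hp2=proj(c,[head[0]+.075,head[1],.195+off]); rad=np.hypot(*(hp2-hp))
    yy,xx=np.mgrid[:384,:512]; m[(np.hypot(xx-hp[0],yy-hp[1])>rad)]=0
    m=cv2.morphologyEx(m,cv2.MORPH_OPEN,np.ones((2,2),np.uint8))
    n,l,s,ce=cv2.connectedComponentsWithStats(m)
    i=max(range(1,n),key=lambda i:s[i,4]); P=[]
    ys,xs=np.nonzero(l==i); d=np.hypot(xs-hp[0],ys-hp[1]); k=d>np.percentile(d,100)-4
    tip=onz(c,(xs[k].mean(),ys[k].mean()),zt+off)[:2]; v=tip-head
    print('hp',hp.round(),'tip px',xs[k].mean().round(1),ys[k].mean().round(1),'len',np.hypot(*v).round(4),'yaw',np.arctan2(v[1],v[0]).round(4),'area',s[i,4])
E
python3 - <<'E'
from h import *
c=list(cam('wrist'))
# w2 pose
K,d=c[:2]
o2=np.array([0.41947677,0.31014614,0.60473925]);M2=np.array([[9.92874344e-03,-9.58836102e-01,-2.83786452e-01],[-9.99950535e-01,-9.35328516e-03,-3.38277192e-03],[5.89188231e-04,2.83806001e-01,-9.58881539e-01]])
c2=(K,d,o2,M2);w2=cv2.imread('pics/w2.png');w3=cv2.imread('pics/w3.png')
noz(w2,c2,np.array([.364,.2675])); noz(w2,c2,np.array([.4613,.3914])); noz(w3,c,np.array([.520,.2888])); noz(w3,c,np.array([.364,.2675]))
go(.364,.2675,.25,-.33)
E
```

```text
hp [289. 139.] tip px 282.2 148.6 len 0.0155 yaw 2.6798 area 54Traceback (most recent call last):
  File "<stdin>", line 7, in <module>
  File "h.py", line 48, in noz
    i=max(range(1,n),key=lambda i:s[i,4]); P=[]
ValueError: max() iterable argument is empty
```

Run:
```python
from h import *
c=cam('wrist')
K,d=c[:2]
o2=np.array([0.41947677,0.31014614,0.60473925]);M2=np.array([[9.92874344e-03,-9.58836102e-01,-2.83786452e-01],[-9.99950535e-01,-9.35328516e-03,-3.38277192e-03],[5.89188231e-04,2.83806001e-01,-9.58881539e-01]])
c2=(K,d,o2,M2)
for n,cc,h,uv in [('b',c2,(.364,.2675),(308,92)),('r',c2,(.4613,.3914),(171,4)),('y',c,(.520,.2888),(69,90)),('b',c,(.364,.2675),(112,211))]:
    v=onz(cc,uv,.19)[:2]-h; print(n,np.hypot(*v).round(4),np.arctan2(v[1],v[0]).round(3))
w=cv2.imread('pics/w2.png');print(w[70:80,176],'\n',w[105:110,300:306])
go(.364,.2675,.25,-.33)
```

```text
b 0.0609 -0.37
r 0.0592 0.285
y 0.0588 -0.102
b 0.0585 -0.34
[[149 163 176]
 [145 160 174]
 [143 157 172]
 [137 150 165]
 [135 149 164]
 [138 152 168]
 [139 153 169]
 [134 149 164]
 [132 146 162]
 [135 150 166]] 
 [[[60 64 70]
  [56 58 63]
  [59 60 64]
  [68 69 73]
  [80 79 83]
  [77 77 80]]

 [[57 59 63]
  [57 58 63]
  [62 64 67]
  [74 74 77]
  [80 80 82]
  [72 72 75]]

 [[53 56 60]
  [58 60 63]
  [68 68 71]
  [77 77 80]
  [77 78 80]
  [65 66 70]]

 [[56 58 61]
  [61 61 66]
  [72 72 75]
  [80 80 83]
  [74 74 76]
  [60 61 65]]

 [[58 59 64]
  [66 66 69]
  [76 76 79]
  [78 78 80]
  [67 67 71]
  [58 60 64]]]
turn [1.000e-04 1.600e-03 3.271e-01] then move [-0.1926 -0.1611  0.2102] rows>= 2.0 6.0
```

```bash
python3 nudge.py '0 0 0.175 0 0 0 1;0 0 0.175 0 0 0 1'
python3 - <<'E'
from h import *
go(.364,.2675,.26,-.355)
E
```

```text
time: 5.65
ee_pos: [0.4929, 0.0557, 0.4614]
tcp_rot: [-3.141, -0.001, -0.353]
force: [-0.4, -1.1, -0.9]
grip_width: 1.0
grip_force: 0.0
turn [-0.0005 -0.0005  0.0018] then move [-0.1945 -0.1537  0.2014] rows>= 1.0 6.0
```

```bash
python3 nudge.py '0 0 0 -0.039 -0.031 0.01 1;0 0 0 -0.039 -0.031 0.02 1;0 0 0 -0.039 -0.031 0.03 1;0 0 0 -0.039 -0.031 0.03 1;0 0 0 -0.039 -0.031 0.03 1;0 0 0 0 0 0.06 1;0 0 0 0 0 0.02 1;0 0 0 0 0 0 1;0 0 0 0 0 0 1'
python3 - <<'E'
from h import *
st()
im,c=grab('wrist','w4')
for x in blobs(mask(im,'blue')): print(x,onz(c,x[0],.204).round(4))
print('grasp px',proj(c,[.364,.2675,.204]))
go(.364,.2675,.197,-.355)
E
```

```text
time: 6.78
ee_pos: [0.3641, 0.2675, 0.2623]
tcp_rot: [-3.14, -0.002, -0.348]
force: [0.0, -0.0, -0.8]
grip_width: 1.006
grip_force: 0.0
t 6.78 tcp [0.3641 0.2675 0.2623] rot [-3.1397e+00 -2.0000e-03 -3.4800e-01] F [ 0.  -0.  -0.8] w 1.006 g 0.0
((np.float64(237.8), np.float64(183.4)), 286, [229, 170, 19, 33]) [0.3888 0.2703 0.204 ]
((np.float64(273.5), np.float64(183.8)), 265, [265, 171, 18, 31]) [0.3807 0.2488 0.204 ]
((np.float64(255.2), np.float64(216.4)), 985, [237, 200, 37, 34]) [0.3636 0.2676 0.204 ]
grasp px [255.1299011  215.87942471]
turn [-0.0023 -0.0024  0.0067] then move [-0.0004  0.0001  0.0655] rows>= 1.0 2.0
```

```bash
python3 nudge.py '0 0 0 0 0 0.03 1;0 0 0 0 0 0.025 1;0 0 0 0 0 0.01 1;0 0 0 0 0 0 1;0 0 0 0 0 0 0.2;0 0 0 0 0 0 0.2;0 0 0 0 0 0 0.2;0 0 0 0 0 0 0.2;0 0 0 0 0 0 0.2;0 0 0 0 0 0 0.2'
```

```text
time: 8.07
ee_pos: [0.3639, 0.2669, 0.1956]
tcp_rot: [3.142, 0.0, -0.349]
force: [-0.5, 0.2, 0.4]
grip_width: 0.401
grip_force: 0.0
```

```bash
python3 nudge.py '0 0 0 0 0 0 0;0 0 0 0 0 0 0;0 0 0 0 0 0 0' && python3 nudge.py '0 0 0 0 0 -0.02 0;0 0 0 0 0 -0.03 0;0 0 0 0 0 -0.03 0;0 0 0 0 0 -0.03 0;0 0 0 0 0 0 0'
```

```text
time: 8.45
ee_pos: [0.364, 0.267, 0.1956]
tcp_rot: [-3.141, -0.0, -0.349]
force: [-1.6, 1.1, -0.4]
grip_width: 0.381
grip_force: 30.0
time: 9.07
ee_pos: [0.3647, 0.2673, 0.3069]
tcp_rot: [-3.139, -0.003, -0.349]
force: [1.6, -0.1, -3.9]
grip_width: 0.38
grip_force: 30.0
```

```bash
python3 nudge.py '0 0 -0.1 0 0 0 0;0 0 -0.1 0 0 0 0;0 0 -0.1 0 0 0 0;0 0 -0.085 0 0 0 0;0 0 0 0 0 0 0';  python3 - <<'E'
from h import *
st();go(.5375,-.125,.307,.036)
E
```

```text
time: 9.7
ee_pos: [0.3631, 0.2665, 0.3036]
tcp_rot: [3.14, 0.003, 0.035]
force: [-0.6, -0.5, -4.7]
grip_width: 0.381
grip_force: 30.0
t 9.7 tcp [0.3631 0.2665 0.3036] rot [3.1402 0.0035 0.0355] F [-0.6 -0.5 -4.7] w 0.381 g 30.0
turn [ 0.0014  0.0035 -0.0005] then move [ 0.1602  0.3975 -0.0034] rows>= 1.0 7.0
```

```bash
python3 nudge.py '0 0 0 0.01 0.025 0 0;0 0 0 0.018 0.045 0 0;0 0 0 0.018 0.045 0 0;0 0 0 0.018 0.045 0 0;0 0 0 0.018 0.045 0 0;0 0 0 0.018 0.045 0 0;0 0 0 0.018 0.045 0 0;0 0 0 0.018 0.045 0 0;0 0 0 0.016 0.037 0 0;0 0 0 0.008 0.02 0 0;0 0 0 0 0 0 0;0 0 0 0 0 0 0';  python3 - <<'E'
from h import *
st();go(.5375,-.125,.307,.036)
E
```

```text
time: 11.2
ee_pos: [0.5375, -0.1224, 0.3053]
tcp_rot: [-3.14, 0.001, 0.037]
force: [0.8, 0.5, -4.1]
grip_width: 0.382
grip_force: 30.0
t 11.2 tcp [ 0.5375 -0.1224  0.3053] rot [-3.1401e+00  1.3000e-03  3.6800e-02] F [ 0.8  0.5 -4.1] w 0.382 g 30.0
turn [-0.0015  0.0013  0.0008] then move [-0.0001  0.0026 -0.0017] rows>= 1.0 1.0
```

```bash
python3 nudge.py '0 0 0 0 0.0026 0.03 0;0 0 0 0 0 0.03 0;0 0 0 0 0 0.025 0;0 0 0 0 0 0.013 0;0 0 0 0 0 0 0;0 0 0 0 0 0 0';  python3 - <<'E'
from h import *
st();im,c=grab('wrist','w5')
import cv2
v=im.copy()
h=cv2.cvtColor(im,cv2.COLOR_BGR2HSV)
m=cv2.inRange(h,(0,0,170),(180,40,255))
for x in blobs(m,400):print(x)
E
```

```text
time: 11.95
ee_pos: [0.539, -0.1265, 0.209]
tcp_rot: [3.141, -0.002, 0.037]
force: [1.7, -1.1, -3.5]
grip_width: 0.379
grip_force: 30.0
t 11.95 tcp [ 0.539  -0.1265  0.209 ] rot [ 3.1406e+00 -2.0000e-03  3.6800e-02] F [ 1.7 -1.1 -3.5] w 0.379 g 30.0
((np.float64(37.2), np.float64(60.3)), 9121, [0, 0, 80, 129])
((np.float64(178.3), np.float64(55.9)), 11896, [122, 0, 110, 125])
((np.float64(335.6), np.float64(57.1)), 12445, [281, 0, 120, 131])
```

View pics/w5.png

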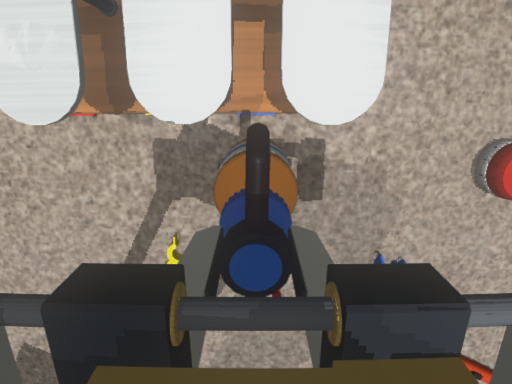

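```bash
cat >> h.py <<'E'
def slot(im,c,yaw=.036,seat=None,rows=(10,25,40,55,70,85),z=.142,u0=256):
    "slot centre line from edges of white prongs each side of column u0; offset from TCP axis in rack y"
    h=cv2.cvtColor(im,cv2.COLOR_BGR2HSV); m=cv2.inRange(h,(0,0,150),(180,45,255))>0
    for r in rows:
        a=np.nonzero(m[r,:u0])[0]; b=np.nonzero(m[r,u0:])[0]
        if not len(a) or not len(b): continue
        p,q=onz(c,(a.max()+.5,r),z),onz(c,(u0+b.min()-.5,r),z)
        mid=(p+q)/2; print(r,'mid',mid[:2].round(4),'gap',np.hypot(*(p-q)[:2]).round(4))
E
python3 - <<'E'
from h import *
slot(cv2.imread('pics/w5.png'),cam('wrist'))
E
```

```text
10 mid [ 0.6651 -0.1228] gap 0.0301
25 mid [ 0.6568 -0.1231] gap 0.0304
40 mid [ 0.6484 -0.1234] gap 0.0307
55 mid [ 0.6399 -0.1237] gap 0.0298
70 mid [ 0.6312 -0.1243] gap 0.0307
85 mid [ 0.6223 -0.1243] gap 0.0329
```

```bash
python3 nudge.py '0 0 0 0.015 0.0008 0 0;0 0 0 0.02 0 0 0;0 0 0 0.02 0 0 0;0 0 0 0.02 0 0 0;0 0 0 0.02 0 0 0;0 0 0 0.015 0 0 0;0 0 0 0 0 0 0';  python3 - <<'E'
from h import *
st();go(.6724,-.1225,.2076,.036)
E
```

```text
time: 12.88
ee_pos: [0.6501, -0.1234, 0.2075]
tcp_rot: [3.141, -0.002, 0.037]
force: [0.8, 0.3, -4.6]
grip_width: 0.383
grip_force: 30.0
t 12.88 tcp [ 0.6501 -0.1234  0.2075] rot [ 3.1413e+00 -1.6000e-03  3.6700e-02] F [ 0.8  0.3 -4.6] w 0.383 g 30.0
turn [ 0.0003 -0.0016  0.0007] then move [ 0.0223 -0.0001 -0.0001] rows>= 1.0 1.0
```

```bash
python3 nudge.py '0 0 0 0.01 0 0 0;0 0 0 0.01 0 0 0;0 0 0 0.003 0 0 0;0 0 0 0 0 0 0;0 0 0 0 0 0 0'; python3 nudge.py '0 0 0 0.002 0 0 0;0 0 0 0 0 0 0;0 0 0 0 0 0 0'
```

```text
time: 13.5
ee_pos: [0.671, -0.1226, 0.2076]
tcp_rot: [-3.142, 0.0, 0.036]
force: [-0.3, -0.7, -5.3]
grip_width: 0.381
grip_force: 30.0
time: 13.88
ee_pos: [0.6732, -0.1225, 0.2077]
tcp_rot: [3.142, 0.0, 0.036]
force: [-0.2, -0.0, -4.9]
grip_width: 0.385
grip_force: 30.0
```

```bash
python3 nudge.py '0 0 0 0.001 0 0 0;0 0 0 0 0 0 0;0 0 0 0 0 0 0'; python3 nudge.py '0 0 0 0.001 0 0 0;0 0 0 0 0 0 0;0 0 0 0 0 0 0';python3 nudge.py '0 0 0 0.001 0 0 0;0 0 0 0 0 0 0;0 0 0 0 0 0 0'
```

```text
time: 14.25
ee_pos: [0.6742, -0.1225, 0.2076]
tcp_rot: [3.142, 0.0, 0.036]
force: [0.4, 1.1, -4.6]
grip_width: 0.383
grip_force: 30.0
time: 14.62
ee_pos: [0.6752, -0.1224, 0.2076]
tcp_rot: [3.142, 0.0, 0.036]
force: [-1.0, 0.0, -4.1]
grip_width: 0.382
grip_force: 30.0
time: 15.0
ee_pos: [0.676, -0.1224, 0.2077]
tcp_rot: [-3.142, 0.001, 0.036]
force: [-4.0, -0.0, -3.0]
grip_width: 0.379
grip_force: 30.0
```

```bash
python3 nudge.py '0 0 0 -0.001 0 0.003 0;0 0 0 0 0 0.001 0;0 0 0 0 0 0 0;0 0 0 0 0 0 0'
```

```text
time: 15.5
ee_pos: [0.6755, -0.1225, 0.2046]
tcp_rot: [3.141, -0.001, 0.036]
force: [-3.5, 0.7, 3.8]
grip_width: 0.381
grip_force: 30.0
```

```bash
python3 nudge.py '0 0 0 0 0 0 0.8;0 0 0 0 0 0 0.8;0 0 0 0 0 0 0.8;0 0 0 0 0 0 0.8;0 0 0 0 0 -0.02 0.8;0 0 0 0 0 -0.03 0.9;0 0 0 0 0 -0.05 1;0 0 0 0 0 -0.05 1;0 0 0 0 0 -0.02 1;0 0 0 0 0 0 1'
python3 - <<'E'
from h import *
st();im,c=grab('wrist','w6')
for x in blobs(mask(im,'blue'),80): print(x,onz(c,x[0],.212).round(4))
print(proj(c,[.6745,-.1225,.212]),proj(c,[.6745+.06,-.1225+.0022,.194]))
go(.520,.2888,.36,-.102)
E
```

```text
time: 16.75
ee_pos: [0.6759, -0.1226, 0.3758]
tcp_rot: [3.14, -0.004, 0.036]
force: [-0.3, 0.1, 0.3]
grip_width: 1.003
grip_force: 0.0
t 16.75 tcp [ 0.6759 -0.1226  0.3758] rot [ 3.14   -0.0042  0.0364] F [-0.3  0.1  0.3] w 1.003 g 0.0
((np.float64(243.6), np.float64(143.0)), 152, [238, 137, 12, 13]) [ 0.7088 -0.1108  0.212 ]
((np.float64(266.9), np.float64(142.1)), 93, [261, 137, 11, 13]) [ 0.7104 -0.1328  0.212 ]
((np.float64(243.1), np.float64(158.4)), 107, [237, 151, 13, 19]) [ 0.694  -0.1107  0.212 ]
((np.float64(267.4), np.float64(159.3)), 90, [262, 153, 12, 16]) [ 0.6939 -0.134   0.212 ]
((np.float64(256.2), np.float64(174.9)), 193, [245, 168, 23, 15]) [ 0.6782 -0.1238  0.212 ]
((np.float64(341.7), np.float64(290.6)), 116, [335, 281, 19, 16]) [ 0.5517 -0.2217  0.212 ]
[254.69327851 178.54303371] [254.5289842  114.51574683]
turn [ 0.0002 -0.0009  0.1383] then move [-0.1965 -0.3933  0.0137] rows>= 1.0 8.0
```

View pics/w6.png

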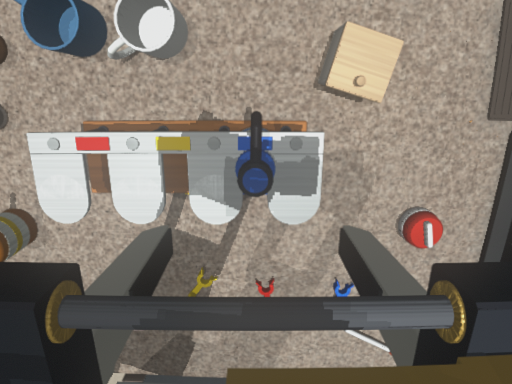

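```bash
python3 nudge.py '0 0 0.138 0 0 0 1;0 0 0 -0.024 -0.049 0 1;0 0 0 -0.025 -0.049 0 1;0 0 0 -0.025 -0.049 0 1;0 0 0 -0.025 -0.049 0 1;0 0 0 -0.025 -0.049 0 1;0 0 0 -0.025 -0.049 0.01 1;0 0 0 -0.025 -0.049 0.01 1;0 0 0 -0.022 -0.049 0.02 1;0 0 0 0 0 0.04 1;0 0 0 0 0 0.02 1;0 0 0 0 0 0 1;0 0 0 0 0 0 1'
cat >> h.py <<'E'
def head(col,z=.204,yaw=0,save=None,zt=.1956):
    s=st();im,c=grab('wrist',save); p=None
    for x in blobs(mask(im,col),100): q=onz(c,x[0],z);print(x,q.round(4))
    h=max(blobs(mask(im,col),100),key=lambda x:x[0][1]); q=onz(c,h[0],z); go(q[0],q[1],zt,yaw)
E
python3 - <<'E'
from h import *
head('yellow',yaw=-.102,save='w7')
E
```

```text
time: 18.42
ee_pos: [0.5202, 0.2873, 0.2737]
tcp_rot: [3.141, 0.0, -0.102]
force: [0.1, 0.2, 1.6]
grip_width: 0.999
grip_force: 0.0
t 18.43 tcp [0.5202 0.2873 0.2737] rot [ 3.1415e+00  2.0000e-04 -1.0200e-01] F [0.1 0.2 1.6] w 0.999 g 0.0
((np.float64(237.7), np.float64(178.8)), 363, [228, 164, 21, 36]) [0.5435 0.2968 0.204 ]
((np.float64(271.8), np.float64(180.2)), 319, [263, 165, 18, 35]) [0.5401 0.2739 0.204 ]
((np.float64(495.3), np.float64(208.7)), 653, [476, 180, 36, 53]) [0.5026 0.1157 0.204 ]
((np.float64(253.8), np.float64(210.7)), 985, [236, 194, 36, 35]) [0.5196 0.2883 0.204 ]
turn [-0.0005 -0.001  -0.0001] then move [-0.0011 -0.0009  0.0787] rows>= 1.0 2.0
```

```bash
python3 nudge.py '0 0 0 -0.0008 -0.0009 0.03 1;0 0 0 0 0 0.03 1;0 0 0 0 0 0.0185 1;0 0 0 0 0 0 1;0 0 0 0 0 0 0;0 0 0 0 0 0 0;0 0 0 0 0 0 0;0 0 0 0 0 0 0;0 0 0 0 0 0 0;0 0 0 0 0 0 0;0 0 0 0 0 0 0;0 0 0 0 0 0 0' && python3 nudge.py '0 0 0 0 0 -0.02 0;0 0 0 0 0 -0.03 0;0 0 0 0 0 -0.03 0;0 0 0 0 0 -0.03 0;0 0 -0.069 0 0 0 0;0 0 -0.069 0 0 0 0;0 0 0 0 0 0 0'
python3 - <<'E'
from h import *
st()
# yellow pre-pose
go(.5355,-.031,.307,.036)
E
```

```text
time: 19.98
ee_pos: [0.5194, 0.2884, 0.1951]
tcp_rot: [3.141, 0.0, -0.102]
force: [-0.0, 0.6, 0.5]
grip_width: 0.378
grip_force: 30.0
time: 20.85
ee_pos: [0.519, 0.2883, 0.3042]
tcp_rot: [3.141, 0.002, 0.036]
force: [-0.5, -0.3, -4.7]
grip_width: 0.384
grip_force: 30.0
t 20.85 tcp [0.519  0.2883 0.3042] rot [3.1411e+00 1.7000e-03 3.5700e-02] F [-0.5 -0.3 -4.7] w 0.384 g 30.0
turn [ 0.0005  0.0017 -0.0003] then move [ 0.005   0.3197 -0.0028] rows>= 1.0 6.0
```

```bash
python3 nudge.py '0 0 0 0 0.025 0 0;0 0 0 0 0.045 0 0;0 0 0 0.001 0.05 0 0;0 0 0 0.001 0.05 0 0;0 0 0 0.001 0.05 0 0;0 0 0 0.001 0.05 0 0;0 0 0 0.001 0.035 0 0;0 0 0 0 0.015 0 0;0 0 0 0 0 0.03 0;0 0 0 0 0 0.03 0;0 0 0 0 0 0.025 0;0 0 0 0 0 0.012 0;0 0 0 0 0 0 0;0 0 0 0 0 0 0';  python3 - <<'E'
from h import *
st();im,c=grab('wrist','w8');slot(im,c)
E
```

```text
time: 22.6
ee_pos: [0.5367, -0.031, 0.2093]
tcp_rot: [3.141, -0.002, 0.036]
force: [-0.6, -0.7, -3.7]
grip_width: 0.382
grip_force: 30.0
t 22.6 tcp [ 0.5367 -0.031   0.2093] rot [ 3.1411e+00 -2.0000e-03  3.6500e-02] F [-0.6 -0.7 -3.7] w 0.382 g 30.0
10 mid [ 0.6628 -0.0277] gap 0.0301
25 mid [ 0.6545 -0.028 ] gap 0.0304
40 mid [ 0.6461 -0.0283] gap 0.0307
55 mid [ 0.6375 -0.0286] gap 0.031
70 mid [ 0.6288 -0.029 ] gap 0.0301
85 mid [ 0.6199 -0.0293] gap 0.0317
```

```bash
python3 nudge.py '0 0 0 0.015 0.0012 0.001 0;0 0 0 0.02 0 0 0;0 0 0 0.02 0 0 0;0 0 0 0.02 0 0 0;0 0 0 0.02 0 0 0;0 0 0 0.02 0 0 0;0 0 0 0.013 0 0 0;0 0 0 0.005 0 0 0;0 0 0 0 0 0 0;0 0 0 0 0 0 0'; python3 nudge.py '0 0 0 0.0015 0 0 0;0 0 0 0 0 0 0;0 0 0 0 0 0 0'
```

```text
time: 23.9
ee_pos: [0.6684, -0.0275, 0.2072]
tcp_rot: [-3.142, 0.001, 0.036]
force: [0.1, -0.5, -3.1]
grip_width: 0.383
grip_force: 30.0
time: 24.28
ee_pos: [0.6703, -0.0275, 0.2073]
tcp_rot: [3.142, -0.0, 0.036]
force: [-0.4, -0.4, -3.2]
grip_width: 0.378
grip_force: 30.0
```

```bash
python3 nudge.py '0 0 0 0.0012 0 0 0;0 0 0 0 0 0 0;0 0 0 0 0 0 0'; python3 nudge.py '0 0 0 0.001 0 0 0;0 0 0 0 0 0 0;0 0 0 0 0 0 0'
```

```text
time: 24.65
ee_pos: [0.6714, -0.0274, 0.2071]
tcp_rot: [-3.142, 0.001, 0.036]
force: [-1.3, 1.1, -2.4]
grip_width: 0.385
grip_force: 30.0
time: 25.02
ee_pos: [0.6723, -0.0274, 0.2071]
tcp_rot: [-3.142, 0.001, 0.036]
force: [-4.2, -0.7, -1.1]
grip_width: 0.381
grip_force: 30.0
```

Contact as predicted. Lower, release, then go to red.

```bash
python3 nudge.py '0 0 0 -0.0008 0 0.002 0;0 0 0 0 0 0.0015 0;0 0 0 0 0 0 0;0 0 0 0 0 0 0'; python3 nudge.py '0 0 0 0 0 0 0.8;0 0 0 0 0 0 0.8;0 0 0 0 0 0 0.8;0 0 0 0 0 0 0.8;0 0 0 0 0 -0.02 0.8;0 0 0 0 0 -0.03 0.9;0 0 0 0 0 -0.05 1;0 0 0 0 0 -0.05 1;0 0 0 0 0 0 1';python3 - <<'E'
from h import *
head('yellow',z=.212,yaw=.036,save='w9')
go(.4613,.3914,.36,.285)
E
```

```text
time: 25.52
ee_pos: [0.6718, -0.0274, 0.2036]
tcp_rot: [-3.142, 0.0, 0.036]
force: [-3.5, -0.6, -1.6]
grip_width: 0.38
grip_force: 30.0
time: 26.65
ee_pos: [0.6735, -0.0277, 0.3595]
tcp_rot: [3.139, -0.01, 0.036]
force: [-0.8, 0.1, 0.9]
grip_width: 1.0
grip_force: 0.0
t 26.65 tcp [ 0.6735 -0.0277  0.3595] rot [ 3.1391 -0.0102  0.0364] F [-0.8  0.1  0.9] w 1.0 g 0.0
((np.float64(242.7), np.float64(155.8)), 356, [235, 141, 16, 41]) [ 0.698  -0.0159  0.212 ]
((np.float64(266.9), np.float64(147.0)), 120, [262, 141, 10, 14]) [ 0.7067 -0.0375  0.212 ]
((np.float64(268.3), np.float64(165.8)), 141, [262, 156, 13, 24]) [ 0.6895 -0.0395  0.212 ]
((np.float64(254.5), np.float64(186.8)), 531, [242, 174, 26, 26]) [ 0.6692 -0.0276  0.212 ]
((np.float64(256.8), np.float64(288.2)), 213, [246, 276, 25, 21]) [ 0.5617 -0.0336  0.212 ]
turn [ 0.0013 -0.0053  0.0004] then move [-0.1111  0.0021  0.1607] rows>= 1.0 4.0
turn [ 0.0019 -0.0051 -0.2486] then move [-0.085  -0.4615 -0.0037] rows>= 2.0 8.0
```

```bash
python3 nudge.py '0 0 -0.125 0 0 0 1;0 0 -0.125 0 0 0 1;0 0 0 -0.01 -0.057 0 1;0 0 0 -0.01 -0.057 0 1;0 0 0 -0.01 -0.057 0 1;0 0 0 -0.011 -0.057 0 1;0 0 0 -0.011 -0.057 0 1;0 0 0 -0.011 -0.057 0 1;0 0 0 -0.011 -0.06 0.01 1;0 0 0 -0.011 -0.0595 0.01 1;0 0 0 0 0 0.04 1;0 0 0 0 0 0.025 1;0 0 0 0 0 0 1;0 0 0 0 0 0 1';python3 - <<'E'
from h import *
head('red',yaw=.285,save='w10')
E
```

```text
time: 28.45
ee_pos: [0.4602, 0.3912, 0.2689]
tcp_rot: [-3.142, -0.0, 0.286]
force: [-0.1, 0.8, 0.7]
grip_width: 0.999
grip_force: 0.0
t 28.45 tcp [0.4602 0.3912 0.2689] rot [-3.1415e+00 -1.0000e-04  2.8590e-01] F [-0.1  0.8  0.7] w 0.999 g 0.0
((np.float64(284.8), np.float64(11.9)), 739, [260, 0, 51, 26]) [0.5844 0.4096 0.204 ]
((np.float64(237.2), np.float64(179.4)), 323, [228, 164, 19, 35]) [0.4789 0.4093 0.204 ]
((np.float64(271.8), np.float64(178.8)), 369, [262, 164, 21, 37]) [0.4858 0.3874 0.204 ]
((np.float64(255.0), np.float64(211.3)), 996, [237, 194, 37, 35]) [0.4607 0.3916 0.204 ]
turn [-0.0004 -0.0015  0.0008] then move [ 0.0002 -0.0003  0.074 ] rows>= 1.0 2.0
```

```bash
python3 nudge.py '0 0 0 0 0 0.03 1;0 0 0 0 0 0.03 1;0 0 0 0 0 0.0135 1;0 0 0 0 0 0 1;0 0 0 0 0 0 0;0 0 0 0 0 0 0;0 0 0 0 0 0 0;0 0 0 0 0 0 0;0 0 0 0 0 0 0;0 0 0 0 0 0 0;0 0 0 0 0 0 0;0 0 0 0 0 0 0' && python3 nudge.py '0 0 0 0 0 -0.02 0;0 0 0 0 0 -0.03 0;0 0 0 0 0 -0.03 0;0 0 0 0 0 -0.03 0;0 0 0.085 0 0 0 0;0 0 0.085 0 0 0 0;0 0 0.08 0 0 0 0;0 0 0 0 0 0 0'
python3 - <<'E'
from h import *
st()
go(.534,.063,.307,.036)
E
```

```text
time: 30.0
ee_pos: [0.4599, 0.3913, 0.1951]
tcp_rot: [-3.142, 0.0, 0.286]
force: [-0.3, 0.2, -0.8]
grip_width: 0.377
grip_force: 30.0
time: 31.0
ee_pos: [0.4595, 0.3909, 0.3037]
tcp_rot: [3.14, 0.002, 0.037]
force: [-0.0, -0.4, -6.5]
grip_width: 0.381
grip_force: 30.0
t 31.0 tcp [0.4595 0.3909 0.3037] rot [3.1402e+00 2.5000e-03 3.7000e-02] F [-0.  -0.4 -6.5] w 0.381 g 30.0
turn [0.0014 0.0025 0.001 ] then move [ 0.0627  0.3304 -0.0033] rows>= 1.0 6.0
```

```bash
python3 nudge.py '0 0 0 0.004 0.025 0 0;0 0 0 0.009 0.045 0 0;0 0 0 0.01 0.05 0 0;0 0 0 0.01 0.05 0 0;0 0 0 0.01 0.05 0 0;0 0 0 0.01 0.05 0 0;0 0 0 0.007 0.043 0 0;0 0 0 0.003 0.017 0 0;0 0 0 0 0 0.03 0;0 0 0 0 0 0.03 0;0 0 0 0 0 0.025 0;0 0 0 0 0 0.012 0;0 0 0 0 0 0 0;0 0 0 0 0 0 0';  python3 - <<'E'
from h import *
st();im,c=grab('wrist','w11');slot(im,c)
E
```

```text
time: 32.75
ee_pos: [0.5356, 0.0639, 0.2093]
tcp_rot: [3.141, -0.002, 0.037]
force: [0.8, -0.1, -6.2]
grip_width: 0.382
grip_force: 30.0
t 32.75 tcp [0.5356 0.0639 0.2093] rot [ 3.1414e+00 -2.0000e-03  3.6900e-02] F [ 0.8 -0.1 -6.2] w 0.382 g 30.0
10 mid [0.6617 0.0673] gap 0.0301
25 mid [0.6534 0.067 ] gap 0.0304
40 mid [0.645 0.067] gap 0.0301
55 mid [0.6364 0.0667] gap 0.0304
70 mid [0.6277 0.0661] gap 0.0301
85 mid [0.6188 0.066 ] gap 0.0311
```

```bash
python3 nudge.py '0 0 0 0.015 0.001 0.001 0;0 0 0 0.02 0 0 0;0 0 0 0.02 0 0 0;0 0 0 0.02 0 0 0;0 0 0 0.02 0 0 0;0 0 0 0.02 0 0 0;0 0 0 0.012 0 0 0;0 0 0 0.005 0 0 0;0 0 0 0 0 0 0;0 0 0 0 0 0 0'; python3 nudge.py '0 0 0 0.0015 0 0 0;0 0 0 0 0 0 0;0 0 0 0 0 0 0';python3 nudge.py '0 0 0 0.001 0 0 0;0 0 0 0 0 0 0;0 0 0 0 0 0 0'
```

```text
time: 34.05
ee_pos: [0.6665, 0.0676, 0.2072]
tcp_rot: [-3.142, 0.0, 0.036]
force: [-0.4, -0.0, -6.0]
grip_width: 0.378
grip_force: 30.0
time: 34.42
ee_pos: [0.6679, 0.0677, 0.2073]
tcp_rot: [-3.142, 0.001, 0.036]
force: [-2.6, 0.4, -4.5]
grip_width: 0.381
grip_force: 30.0
time: 34.8
ee_pos: [0.6689, 0.0677, 0.2072]
tcp_rot: [-3.142, 0.001, 0.036]
force: [-4.9, -0.5, -2.4]
grip_width: 0.382
grip_force: 30.0
```

```bash
python3 nudge.py '0 0 0 -0.001 0 0.002 0;0 0 0 0 0 0.002 0;0 0 0 0 0 0 0;0 0 0 0 0 0 0'; python3 nudge.py '0 0 0 0 0 0 0.8;0 0 0 0 0 0 0.8;0 0 0 0 0 0 0.8;0 0 0 0 0 0 0.8;0 0 0 0 0 -0.02 0.8;0 0 0 0 0 -0.03 0.9;0 0 0 0 0 -0.05 1;0 0 0 0 0 -0.05 1;0 0 0 0 0 0 1;0 0 0 0 0 0 1';python3 - <<'E'
from h import *
head('red',z=.212,yaw=.036,save='w12')
go(.40,-.155,.32,.036)
E
```

```text
time: 35.3
ee_pos: [0.6683, 0.0676, 0.2037]
tcp_rot: [3.141, -0.0, 0.036]
force: [-4.9, -0.7, 0.2]
grip_width: 0.38
grip_force: 30.0
time: 36.55
ee_pos: [0.6683, 0.0676, 0.3526]
tcp_rot: [-3.142, 0.0, 0.036]
force: [-0.1, 0.3, -0.5]
grip_width: 1.001
grip_force: 0.0
t 36.55 tcp [0.6683 0.0676 0.3526] rot [-3.1416e+00  3.0000e-04  3.6300e-02] F [-0.1  0.3 -0.5] w 1.001 g 0.0
((np.float64(242.8), np.float64(144.2)), 137, [238, 138, 11, 14]) [0.7028 0.0796 0.212 ]
((np.float64(266.7), np.float64(144.1)), 167, [261, 138, 13, 14]) [0.7036 0.0587 0.212 ]
((np.float64(241.7), np.float64(162.9)), 138, [235, 153, 14, 24]) [0.6861 0.0802 0.212 ]
((np.float64(268.4), np.float64(162.8)), 152, [261, 153, 15, 25]) [0.687  0.0565 0.212 ]
((np.float64(4.0), np.float64(184.6)), 220, [0, 170, 15, 32]) [0.6585 0.3024 0.212 ]
((np.float64(255.2), np.float64(185.5)), 516, [243, 173, 26, 26]) [0.6656 0.0675 0.212 ]
turn [-0.0002  0.0023  0.0003] then move [-2.30e-03  1.00e-04  1.56e-01] rows>= 1.0 3.0
turn [-0.0002  0.0023  0.0003] then move [-0.2758  0.2129  0.0316] rows>= 1.0 6.0
```

```bash
python3 nudge.py '0 0 0 -0.046 0.0355 0 1;0 0 0 -0.046 0.0355 0 1;0 0 0 -0.046 0.0355 0 1;0 0 0 -0.046 0.0355 0 1;0 0 0 -0.046 0.0355 0.015 1;0 0 0 -0.046 0.0355 0.015 1;0 0 0 0 0 0 1;0 0 0 0 0 0 1';python3 - <<'E'
from h import *
st();im,c=grab('wrist','w13')
cv2.imwrite('pics/w13c.png',cv2.resize(im[120:300],(800,281),interpolation=2))
for n in COL:
    for x in blobs(mask(im,n),60): print(n,x,onz(c,x[0],.02).round(4))
E
```

```text
time: 37.6
ee_pos: [0.4004, -0.155, 0.3226]
tcp_rot: [-3.14, 0.0, 0.035]
force: [0.1, 0.2, 0.7]
grip_width: 1.002
grip_force: 0.0
t 37.6 tcp [ 0.4004 -0.155   0.3226] rot [-3.1403e+00  5.0000e-04  3.5200e-02] F [0.1 0.2 0.7] w 1.002 g 0.0
red ((np.float64(455.8), np.float64(42.1)), 1438, [434, 17, 49, 51]) [ 0.5537 -0.4098  0.02  ]
red ((np.float64(254.7), np.float64(146.4)), 364, [240, 122, 24, 51]) [ 0.4076 -0.154   0.02  ]
red ((np.float64(441.7), np.float64(244.7)), 580, [412, 226, 59, 37]) [ 0.2673 -0.4452  0.02  ]
yellow ((np.float64(166.2), np.float64(132.8)), 473, [148, 106, 43, 50]) [ 0.4224 -0.0327  0.02  ]
blue ((np.float64(349.2), np.float64(143.7)), 266, [340, 124, 27, 37]) [ 0.4159 -0.2838  0.02  ]
blue ((np.float64(344.5), np.float64(168.5)), 74, [340, 163, 10, 12]) [ 0.3809 -0.2811  0.02  ]
```

View pics/w13.png

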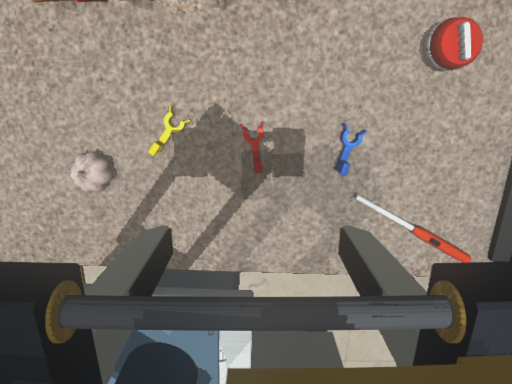

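Run:
```python
from h import *
c=cam('wrist')
for n,l1,l2,t in [('red',(243,126),(263,125),(257.5,166)),('yellow',(170,108),(188,122),(156,147.5)),('blue',(344.5,126),(365,131),(345,166))]:
    a=(onz(c,l1,.012)+onz(c,l2,.012))/2; b=onz(c,t,.034); d=(a-b)[:2]
    print(n,'lips',a[:2].round(4),'tab',b[:2].round(4),'len',np.hypot(*d).round(4),'yaw',np.arctan2(d[1],d[0]).round(3))
    go(b[0],b[1],.13,np.arctan2(d[1],d[0]))
```

```text
red lips [ 0.4358 -0.1505] tab [ 0.3839 -0.1585] len 0.0525 yaw 0.152
turn [-0.0008 -0.     -0.1156] then move [-0.0174  0.0011  0.1929] rows>= 1.0 4.0
yellow lips [ 0.4467 -0.0489] tab [ 0.4046 -0.0217] len 0.0501 yaw -0.574
turn [-8.000e-04  2.000e-04  6.104e-01] then move [-0.0691 -0.1137  0.1929] rows>= 4.0 4.0
blue lips [ 0.437  -0.2916] tab [ 0.3882 -0.2773] len 0.0509 yaw -0.284
turn [-8.000e-04  1.000e-04  3.203e-01] then move [0.0221 0.1212 0.1929] rows>= 2.0 4.0
```

```bash
python3 nudge.py '0 0 -0.115 0 0 0.04 1;0 0 0 -0.0174 0.001 0.05 1;0 0 0 0 0 0.05 1;0 0 0 0 0 0.03 1;0 0 0 0 0 0.01 1;0 0 0 0 0 0 1;0 0 0 0 0 0 1';python3 - <<'E'
from h import *
st();im,c=grab('wrist','w14')
m=mask(im,'red',110,40)
for x in blobs(m,60): print(x)
cv2.imwrite('pics/w14c.png',cv2.resize(im[60:300,130:380],(750,720))[:600])
E
```

```text
time: 38.52
ee_pos: [0.3844, -0.1593, 0.1444]
tcp_rot: [3.14, -0.002, 0.152]
force: [0.3, -0.4, 0.0]
grip_width: 0.999
grip_force: 0.0
t 38.52 tcp [ 0.3844 -0.1593  0.1444] rot [ 3.1398e+00 -1.8000e-03  1.5210e-01] F [ 0.3 -0.4  0. ] w 0.999 g 0.0
((np.float64(252.5), np.float64(161.9)), 1144, [232, 122, 40, 84])
```

View pics/w14c.png

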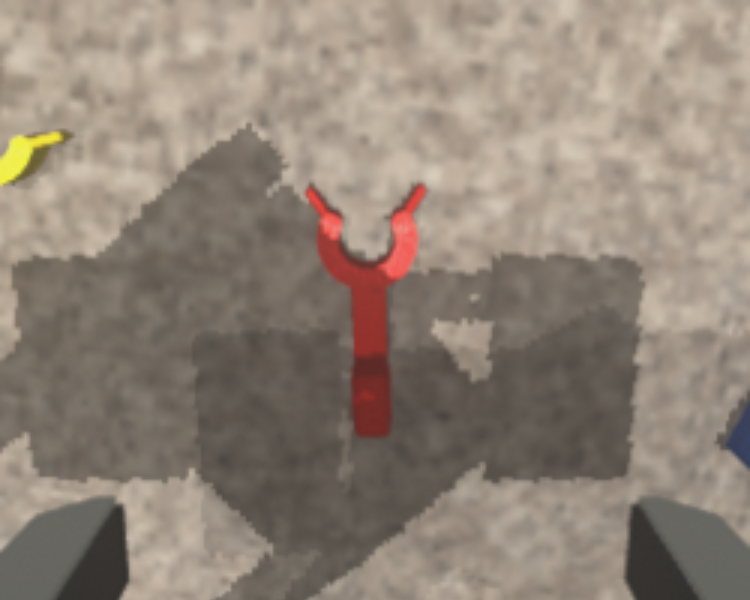

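```bash
cat >> h.py <<'E'
def clip(col,ring=None,back=None,zt=.026,save=None,base=0):
    "ring px centre of sleeve top (z 15) and px of rear top edge of tab (z 34)"
    a=onz(cam('wrist'),ring,base+.015)[:2]; b=onz(cam('wrist'),back,base+.034)[:2]; d=a-b
    yaw=np.arctan2(d[1],d[0]); u=d/np.hypot(*d); t=b+u*.009; t2=a-u*.043
    print(col,'org',a.round(4),'back',b.round(4),'len(52)',np.hypot(*d).round(4),'yaw',yaw.round(4),'tab',t.round(4),t2.round(4))
    t=(t+t2)/2; go(t[0],t[1],zt,yaw)
def ring(col,save=None,base=0):
    "automatic: tail end of mask and ring fit, camera above clip with clip x up in picture"
    im,c=grab('wrist',save); m=mask(im,col,110,40)
    x=max((x for x in blobs(m,200) if 150<x[0][0]<360),key=lambda x:x[1]); x0,y0,w,h=x[2]; s=m[y0:y0+h,x0:x0+w]>0
    wid=np.array([np.ptp(np.nonzero(r)[0])+1 if r.any() else 0 for r in s]); mid=np.array([np.nonzero(r)[0].mean() if r.any() else 0 for r in s])
    back=(x0+mid[-4:].mean()+.0,y0+h-.5)
    # ring bottom: last row with width > 1.6 * tab width
    tw=np.median(wid[-20:]); k=np.nonzero(wid>1.6*tw)[0].max(); 
    mm=np.hypot(*(proj(c,[*onz(c,(x0+w/2,y0+k),base+.015)[:2]+[0,.014],base+.015])-[x0+w/2,y0+k]))
    rows=range(max(0,int(k-mm)-3),int(k-mm)+4); L=[np.nonzero(s[r])[0] for r in rows]
    cu=np.median([(l.min()+l.max())/2 for l in L if len(l)])+x0
    print('blob',x,'tabw',tw,'ringbottom',y0+k,'r',mm.round(1),'cu',cu)
    return (cu,y0+k-mm*.85),back
E
python3 - <<'E'
from h import *
st();clip('red',(252.5,138.5),(253.7,205.8))
r,b=ring('red');print(r,b);clip('red',r,b)
E
```

```text
t 38.58 tcp [ 0.3843 -0.1593  0.1444] rot [ 3.1396e+00 -1.9000e-03  1.5190e-01] F [-0.2  0.9 -0.6] w 0.998 g 0.0
red org [ 0.4252 -0.1511] back [ 0.373 -0.16 ] len(52) 0.0529 yaw 0.1684 tab [ 0.3819 -0.1585] [ 0.3828 -0.1583]
turn [ 0.002  -0.0019 -0.0166] then move [-0.0018 -0.0013  0.1184] rows>= 1.0 2.0
blob ((np.float64(252.5), np.float64(161.6)), 1143, [232, 121, 40, 85]) tabw 13.0 ringbottom 152 r 16.6 cu 251.5
(np.float64(251.5), np.float64(137.90420938161054)) (np.float64(252.875), 205.5)
red org [ 0.4254 -0.1502] back [ 0.373  -0.1593] len(52) 0.0531 yaw 0.1711 tab [ 0.3819 -0.1577] [ 0.383  -0.1575]
turn [ 0.0019 -0.0018 -0.0194] then move [-0.0014 -0.002   0.1183] rows>= 1.0 2.0
```

```bash
python3 nudge.py '0 0 -0.017 -0.0016 -0.0015 0.04 0.6;0 0 0 0 0 0.04 0.5;0 0 0 0 0 0.027 0.4;0 0 0 0 0 0.011 0.4;0 0 0 0 0 0 0.4;0 0 0 0 0 0 0.4'; python3 nudge.py '0 0 0 0 0 0 0;0 0 0 0 0 0 0;0 0 0 0 0 0 0;0 0 0 0 0 0 0;0 0 0 0 0 0 0;0 0 0 0 0 0 0'
```

```text
time: 39.38
ee_pos: [0.3822, -0.1582, 0.0262]
tcp_rot: [3.14, -0.001, 0.168]
force: [-0.7, -0.3, 0.8]
grip_width: 0.422
grip_force: 0.0
time: 40.12
ee_pos: [0.3815, -0.1577, 0.0254]
tcp_rot: [3.141, -0.0, 0.168]
force: [-1.2, 0.9, 5.4]
grip_width: 0.105
grip_force: 30.0
```

```bash
python3 nudge.py '0 0 0 0 0 -0.02 0;0 0 0 0 0 -0.05 0;0 0 0 0 0 -0.05 0;0 0 0.066 0 0 -0.05 0;0 0 0.066 0 0 -0.05 0;0 0 0 0 0 0 0';python3 - <<'E'
from h import *
st();go(.5618,.0637,.25,.036)
E
```

```text
time: 40.88
ee_pos: [0.3832, -0.159, 0.2487]
tcp_rot: [3.136, -0.006, 0.036]
force: [-0.2, 0.1, -0.3]
grip_width: 0.105
grip_force: 30.0
t 40.88 tcp [ 0.3832 -0.159   0.2487] rot [ 3.1363 -0.0063  0.036 ] F [-0.2  0.1 -0.3] w 0.105 g 30.0
turn [ 0.0052 -0.0063  0.    ] then move [ 0.1865 -0.2161 -0.0013] rows>= 1.0 5.0
```

```bash
python3 nudge.py '0 0 0 0.03 -0.036 0 0;0 0 0 0.032 -0.037 0 0;0 0 0 0.032 -0.037 0 0;0 0 0 0.032 -0.037 0 0;0 0 0 0.032 -0.037 0 0;0 0 0 0.028 -0.032 0 0;0 0 0 0 0 0 0;0 0 0 0 0 0 0';python3 - <<'E'
from h import *
st();im,c=grab('wrist','w15')
m=mask(im,'red',110,40)
for x in blobs(m,60): print(x,onz(c,x[0],.212).round(4))
go(.5618,.0637,.196,.036)
cv2.imwrite('pics/w15c.png',im)
E
```

```text
time: 41.88
ee_pos: [0.5584, 0.0647, 0.2436]
tcp_rot: [3.141, 0.003, 0.037]
force: [-0.8, 0.0, 0.0]
grip_width: 0.107
grip_force: 30.0
t 41.88 tcp [0.5584 0.0647 0.2436] rot [3.1414 0.0032 0.0371] F [-0.8  0.   0. ] w 0.107 g 30.0
((np.float64(232.7), np.float64(3.2)), 72, [228, 0, 13, 11]) [0.6786 0.0801 0.212 ]
((np.float64(282.3), np.float64(2.9)), 65, [275, 0, 12, 10]) [0.6797 0.0559 0.212 ]
((np.float64(257.7), np.float64(31.9)), 2198, [233, 5, 51, 55]) [0.6659 0.0674 0.212 ]
((np.float64(256.4), np.float64(69.1)), 710, [223, 42, 69, 42]) [0.6483 0.0674 0.212 ]
((np.float64(255.2), np.float64(205.6)), 3454, [221, 138, 69, 145]) [0.5747 0.0654 0.212 ]
turn [0.0002 0.0024 0.    ] then move [0.0034 0.0007 0.048 ] rows>= 1.0 1.0
```

View pics/w15c.png

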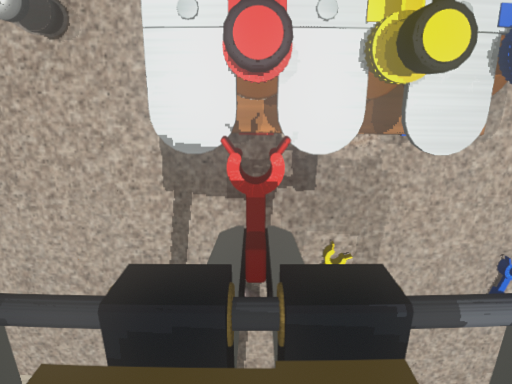

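Run:
```python
from h import *
s=st();c=cam('wrist');p=onz(c,(256,167),s['ee_pos'][2]-.0254+.015);print(p.round(4),(p-s['ee_pos']).round(4))
for uv in [(227,167),(285,167)]:print(onz(c,uv,p[2]).round(4))
go(.5618,.0637,.196,.036)
```

```text
t 41.92 tcp [0.5584 0.0643 0.244 ] rot [3.1414e+00 2.4000e-03 3.6000e-02] F [ 0.7  0.5 -0.6] w 0.106 g 30.0
[0.602  0.0655 0.2336] [ 0.0436  0.0012 -0.0104]
[0.6015 0.0796 0.2336]
[0.6025 0.0515 0.2336]
turn [0.0002 0.0024 0.    ] then move [0.0034 0.0007 0.048 ] rows>= 1.0 1.0
```

```bash
python3 nudge.py '0 0 0 0.002 0.0005 0.025 0;0 0 0 0.0015 0 0.023 0;0 0 0 0 0 0 0;0 0 0 0 0 0 0';python3 - <<'E'
from h import *
st();go(.6223,.0658,.196,.036)
E
```

```text
time: 42.42
ee_pos: [0.5631, 0.0639, 0.1981]
tcp_rot: [3.141, -0.001, 0.035]
force: [0.1, 0.2, 0.8]
grip_width: 0.107
grip_force: 30.0
t 42.42 tcp [0.5631 0.0639 0.1981] rot [ 3.1414e+00 -9.0000e-04  3.5200e-02] F [0.1 0.2 0.8] w 0.107 g 30.0
turn [ 0.0002 -0.0009 -0.0008] then move [0.0593 0.0002 0.0021] rows>= 1.0 1.0
```

```bash
python3 nudge.py '0 0 0 0.01 0 0.0015 0;0 0 0 0.015 0 0 0;0 0 0 0.015 0 0 0;0 0 0 0.01 0 0 0;0 0 0 0.005 0 0 0;0 0 0 0.004 0 0 0;0 0 0 0 0 0 0;0 0 0 0 0 0 0'
python3 - <<'E'
from h import *
st();go(.6223,.0658,.196,.036)
E
```

```text
time: 43.42
ee_pos: [0.6216, 0.0668, 0.1957]
tcp_rot: [-3.142, 0.0, 0.036]
force: [0.2, -0.0, -0.6]
grip_width: 0.101
grip_force: 30.0
t 43.42 tcp [0.6216 0.0668 0.1957] rot [-3.1416e+00  2.0000e-04  3.6300e-02] F [ 0.2 -0.  -0.6] w 0.101 g 30.0
turn [-0.      0.0002  0.0003] then move [ 0.0006  0.001  -0.0003] rows>= 1.0 1.0
```

```bash
python3 nudge.py '0 0 0 0.0006 0.001 0 0;0 0 0 0 0 0.004 0;0 0 0 0 0 0.003 0;0 0 0 0 0 0 0;0 0 0 0 0 0 0';python3 nudge.py '0 0 0 0 0 0.001 0;0 0 0 0 0 0 0;0 0 0 0 0 0 0';python3 nudge.py '0 0 0 0 0 0.001 0;0 0 0 0 0 0 0;0 0 0 0 0 0 0'
```

```text
time: 44.05
ee_pos: [0.6226, 0.0658, 0.1886]
tcp_rot: [-3.142, 0.0, 0.036]
force: [-0.3, -0.1, -1.1]
grip_width: 0.109
grip_force: 30.0
time: 44.42
ee_pos: [0.6226, 0.0658, 0.1877]
tcp_rot: [3.142, -0.0, 0.036]
force: [0.6, -0.4, -0.7]
grip_width: 0.105
grip_force: 30.0
time: 44.8
ee_pos: [0.6227, 0.0658, 0.1874]
tcp_rot: [3.141, -0.001, 0.036]
force: [-2.5, -0.6, 4.7]
grip_width: 0.104
grip_force: 30.0
```

```bash
python3 nudge.py '0 0 0 0 0 0 0.4;0 0 0 0 0 0 0.4;0 0 0 0 0 0 0.4;0 0 0 0 0 0 0.4;0 0 0 0 0 -0.02 0.4;0 0 0 -0.01 0 -0.04 0.5;0 0 0 -0.03 0 -0.04 1;0 0 0 -0.03 0 -0.02 1;0 0 0 0 0 0 1;0 0 0 0 0 0 1'
python3 - <<'E'
from h import *
st();im,c=grab('wrist','w16')
m=mask(im,'red',110,40)
for x in blobs(m,60): print(x,onz(c,x[0],.212).round(4),onz(c,x[0],.19).round(4))
go(.4046+.0,-.0217,.13,-.574)
E
```

```text
time: 46.05
ee_pos: [0.5529, 0.0632, 0.3061]
tcp_rot: [-3.142, 0.0, 0.036]
force: [-0.3, -0.3, -0.3]
grip_width: 0.879
grip_force: 0.0
t 46.05 tcp [0.5529 0.0632 0.3061] rot [-3.1415e+00  1.0000e-04  3.6200e-02] F [-0.3 -0.3 -0.3] w 0.879 g 0.0
((np.float64(237.9), np.float64(15.1)), 137, [233, 9, 14, 18]) [0.6811 0.0792 0.212 ] [0.6857 0.0804 0.19  ]
((np.float64(271.4), np.float64(15.0)), 153, [262, 10, 17, 18]) [0.6819 0.0569 0.212 ] [0.6866 0.056  0.19  ]
((np.float64(255.0), np.float64(39.9)), 1171, [237, 21, 37, 40]) [0.6659 0.0673 0.212 ] [0.6691 0.0674 0.19  ]
((np.float64(255.3), np.float64(82.4)), 974, [228, 45, 54, 71]) [0.6382 0.0661 0.212 ] [0.6388 0.0661 0.19  ]
((np.float64(254.9), np.float64(124.0)), 76, [240, 123, 30, 3]) [0.6094 0.0654 0.212 ] [0.6075 0.0653 0.19  ]
turn [2.000e-04 1.300e-03 6.102e-01] then move [-0.0784  0.1518  0.1755] rows>= 4.0 4.0
```

```bash
python3 nudge.py '0 0 0.153 0 0 0 1;0 0 0.153 0 0 0 1;0 0 0.153 0 0 0 1;0 0 0.151 0 0 0 1;0 0 0 -0.02 0.038 0.02 1;0 0 0 -0.02 0.038 0.03 1;0 0 0 -0.02 0.038 0.04 1;0 0 0 -0.018 0.038 0.04 1;0 0 0 0 0 0.03 1;0 0 0 0 0 0 1;0 0 0 0 0 0 1'
python3 - <<'E'
from h import *
st();c=cam('wrist');a,b=proj(c,[.6659-.052,.0655,.196]),0
r,b=ring('yellow',save='w17');r=(r[0]+.5,r[1]);b=(b[0]+.5,b[1]);print(r,b);clip('yellow',r,b)
E
```

```text
time: 47.48
ee_pos: [0.4057, -0.0223, 0.1471]
tcp_rot: [-3.141, -0.0, -0.573]
force: [0.8, 0.6, 1.0]
grip_width: 1.002
grip_force: 0.0
t 47.48 tcp [ 0.4057 -0.0223  0.1471] rot [-3.1415e+00 -3.0000e-04 -5.7340e-01] F [0.8 0.6 1. ] w 1.002 g 0.0
blob ((np.float64(254.0), np.float64(164.4)), 1153, [235, 125, 41, 83]) tabw 13.0 ringbottom 156 r 16.2 cu 254.5
(np.float64(255.0), np.float64(142.26503621750206)) (np.float64(253.25), 207.5)
yellow org [ 0.4381 -0.0431] back [ 0.3953 -0.0137] len(52) 0.0519 yaw -0.6029 tab [ 0.4027 -0.0188] [ 0.4026 -0.0187]
turn [-0.0004 -0.0014  0.0297] then move [-0.0047 -0.001   0.1215] rows>= 1.0 2.0
```

```bash
python3 nudge.py '0 0 0.03 -0.0047 -0.001 0.03 0.5;0 0 0 0 0 0.04 0.4;0 0 0 0 0 0.04 0.4;0 0 0 0 0 0.011 0.4;0 0 0 0 0 0 0.4;0 0 0 0 0 0 0.4'; python3 nudge.py '0 0 0 0 0 0 0;0 0 0 0 0 0 0;0 0 0 0 0 0 0;0 0 0 0 0 0 0;0 0 0 0 0 0 0;0 0 0 0 0 0 0' && python3 nudge.py '0 0 0 0 0 -0.02 0;0 0 0 0 0 -0.05 0;0 0 0 0 0 -0.05 0;0 0 -0.16 0 0 -0.05 0;0 0 -0.16 0 0 -0.05 0;0 0 -0.16 0 0 0 0;0 0 -0.158 0 0 0 0;0 0 0 0 0 0 0'
python3 - <<'E'
from h import *
st();go(.5655,-.031,.25,.036)
E
```

```text
time: 48.28
ee_pos: [0.4026, -0.0191, 0.027]
tcp_rot: [-3.141, -0.003, -0.603]
force: [0.2, -0.4, -0.1]
grip_width: 0.421
grip_force: 0.0
time: 49.02
ee_pos: [0.4013, -0.0188, 0.026]
tcp_rot: [-3.142, -0.0, -0.604]
force: [-0.5, 0.2, 6.1]
grip_width: 0.107
grip_force: 30.0
time: 50.02
ee_pos: [0.4009, -0.0186, 0.2455]
tcp_rot: [-3.141, 0.0, 0.033]
force: [0.7, -0.2, -0.0]
grip_width: 0.106
grip_force: 30.0
t 50.02 tcp [ 0.4009 -0.0186  0.2455] rot [-3.1414e+00  4.0000e-04  3.2900e-02] F [ 0.7 -0.2 -0. ] w 0.106 g 30.0
turn [-0.0002  0.0004 -0.0031] then move [ 0.164   0.0183 -0.0045] rows>= 1.0 3.0
```

```bash
python3 nudge.py '0 0 -0.003 0.04 0.0045 0 0;0 0 0 0.042 0.0045 0 0;0 0 0 0.042 0.0045 0 0;0 0 0 0.036 0.0045 0 0;0 0 0 0 0 0 0;0 0 0 0 0 0 0;0 0 0 0 0 0 0'
cat >> h.py <<'E'
def carried(col,save=None,dz=.0257,yaw=.036):
    "clip in the grip seen by the wrist camera, and the head ahead"
    s=st(); im,c=grab('wrist',save); m=mask(im,col,110,40); z=s['ee_pos'][2]-dz+.015; P=None
    B=blobs(m,60)
    x=max((x for x in B if x[0][1]>140 and 200<x[0][0]<310),key=lambda x:x[1]); x0,y0,w,h=x[2]; q=m[y0:y0+h,x0:x0+w]>0
    wid=np.array([np.ptp(np.nonzero(r)[0])+1 if r.any() else 0 for r in q]); k=np.nonzero(wid>40)[0].max()
    for r in (k-15,k-20,k-25,k-30): l=np.nonzero(q[r])[0]; print('  row',y0+r,'ring',x0+l.min(),x0+l.max(),end='')
    print(); l=np.nonzero(q[k-22])[0]; cu=x0+(l.min()+l.max()+1)/2
    p=onz(c,(cu,y0+k-22),z); print('ring cen approx',p.round(4),'off',(p-s['ee_pos'])[:2].round(4),'ringbottom',y0+k)
    for b in B:
        if b[0][1]<130: print(b,onz(c,b[0],.212).round(4))
E
python3 - <<'E'
from h import *
carried('yellow',save='w18')
E
```

```text
time: 50.9
ee_pos: [0.5608, -0.0307, 0.2457]
tcp_rot: [-3.141, 0.001, 0.036]
force: [0.0, -0.0, 0.3]
grip_width: 0.106
grip_force: 30.0
t 50.9 tcp [ 0.5608 -0.0307  0.2457] rot [-3.1415e+00  6.0000e-04  3.6300e-02] F [ 0.  -0.   0.3] w 0.106 g 30.0
  row 173 ring 227 283  row 168 ring 226 284  row 163 ring 227 283  row 158 ring 228 282
ring cen approx [ 0.6047 -0.0292  0.235 ] off [0.044  0.0015] ringbottom 188
((np.float64(231.2), np.float64(3.2)), 61, [228, 0, 11, 11]) [ 0.6816 -0.0145  0.212 ]
((np.float64(256.8), np.float64(30.3)), 2138, [232, 4, 50, 54]) [ 0.6695 -0.0276  0.212 ]
((np.float64(256.2), np.float64(67.3)), 749, [223, 40, 68, 42]) [ 0.6517 -0.0279  0.212 ]
```

```bash
python3 nudge.py '0 0 0 0.002 0 0.025 0;0 0 0 0.002 0 0.024 0;0 0 0 0 0 0 0;0 0 0 0 0 0 0;0 0 0 0 0 0 0';python3 - <<'E'
from h import *
st();go(.6255,-.0292,.1965,.036)
E
```

```text
time: 51.58
ee_pos: [0.5663, -0.0308, 0.1981]
tcp_rot: [3.141, -0.002, 0.037]
force: [0.4, -0.2, 0.4]
grip_width: 0.106
grip_force: 30.0
t 51.58 tcp [ 0.5663 -0.0308  0.1981] rot [ 3.1409e+00 -2.2000e-03  3.7200e-02] F [ 0.4 -0.2  0.4] w 0.106 g 30.0
turn [ 0.0006 -0.0022  0.0012] then move [0.0592 0.0005 0.0016] rows>= 1.0 1.0
```

```bash
python3 nudge.py '0 0 0 0.01 0.0005 0.0015 0;0 0 0 0.015 0 0 0;0 0 0 0.015 0 0 0;0 0 0 0.01 0 0 0;0 0 0 0.005 0 0 0;0 0 0 0.004 0 0 0;0 0 0 0 0 0 0;0 0 0 0 0 0 0'
python3 - <<'E'
from h import *
st();go(.6255,-.0292,.188,.036)
E
```

```text
time: 52.58
ee_pos: [0.6244, -0.029, 0.1952]
tcp_rot: [-3.142, 0.0, 0.037]
force: [-0.5, 0.9, 0.2]
grip_width: 0.104
grip_force: 30.0
t 52.58 tcp [ 0.6244 -0.029   0.1952] rot [-3.1416e+00  2.0000e-04  3.7300e-02] F [-0.5  0.9  0.2] w 0.104 g 30.0
turn [-0.      0.0002  0.0013] then move [0.001  0.0003 0.0072] rows>= 1.0 1.0
```

```bash
python3 nudge.py '0 0 0 0.001 0.0003 0 0;0 0 0 0 0 0.003 0;0 0 0 0 0 0.003 0;0 0 0 0 0 0 0;0 0 0 0 0 0 0';python3 nudge.py '0 0 0 0 0 0.001 0;0 0 0 0 0 0 0;0 0 0 0 0 0 0';python3 nudge.py '0 0 0 0 0 0.001 0;0 0 0 0 0 0 0;0 0 0 0 0 0 0'
```

```text
time: 53.2
ee_pos: [0.6257, -0.0293, 0.1891]
tcp_rot: [-3.142, 0.0, 0.037]
force: [-0.4, 0.7, -0.4]
grip_width: 0.109
grip_force: 30.0
time: 53.58
ee_pos: [0.6258, -0.0293, 0.1882]
tcp_rot: [3.142, -0.0, 0.037]
force: [-0.3, -0.7, 0.7]
grip_width: 0.109
grip_force: 30.0
time: 53.95
ee_pos: [0.6259, -0.0293, 0.188]
tcp_rot: [3.141, -0.001, 0.037]
force: [-1.8, 0.1, 6.1]
grip_width: 0.105
grip_force: 30.0
```

Seated. Release and go to the blue clip (tab ≈ (.388,−.277), yaw −.284).

```bash
python3 nudge.py '0 0 0 0 0 0 0.4;0 0 0 0 0 0 0.4;0 0 0 0 0 0 0.4;0 0 0 0 0 0 0.4;0 0 0 0 0 -0.02 0.4;0 0 0 -0.01 0 -0.04 0.5;0 0 0 -0.03 0 -0.04 1;0 0 0 -0.03 0 -0.02 1;0 0 0.16 0 0 0 1;0 0 0.16 0 0 0 1;0 0 0 0 0 0 1'
python3 - <<'E'
from h import *
st();im,c=grab('wrist','w19')
go(.3875,-.277,.145,-.284)
E
```

```text
time: 55.32
ee_pos: [0.5557, -0.0319, 0.3073]
tcp_rot: [-3.142, -0.0, -0.281]
force: [-1.0, -0.4, 0.1]
grip_width: 0.974
grip_force: 0.0
t 55.33 tcp [ 0.5557 -0.0319  0.3073] rot [-3.1416e+00 -2.0000e-04 -2.8140e-01] F [-1.  -0.4  0.1] w 0.974 g 0.0
turn [-0.     -0.      0.0046] then move [-0.0928  0.2825  0.1621] rows>= 1.0 6.0
```

```bash
python3 nudge.py '0 0 0 -0.018 0.056 0.01 1;0 0 0 -0.018 0.056 0.02 1;0 0 0 -0.018 0.056 0.02 1;0 0 0 -0.018 0.056 0.02 1;0 0 0 -0.02 0.056 0.02 1;0 0 0 0 0 0.05 1;0 0 0 0 0 0.022 1;0 0 0 0 0 0 1;0 0 0 0 0 0 1'
python3 - <<'E'
from h import *
st()
r,b=ring('blue',save='w20');r=(r[0]+.5,r[1]);b=(b[0]+.5,b[1]);print(r,b);clip('blue',r,b)
E
```

```text
time: 56.5
ee_pos: [0.3901, -0.2754, 0.1462]
tcp_rot: [3.141, -0.001, -0.281]
force: [0.7, 0.2, -0.6]
grip_width: 1.0
grip_force: 0.0
t 56.5 tcp [ 0.3901 -0.2754  0.1462] rot [ 3.1408e+00 -1.2000e-03 -2.8100e-01] F [ 0.7  0.2 -0.6] w 1.0 g 0.0
blob ((np.float64(258.7), np.float64(171.6)), 872, [242, 140, 33, 69]) tabw 12.0 ringbottom 157 r 16.3 cu 258.0
(np.float64(258.5), np.float64(143.13386959958288)) (np.float64(260.375), 208.5)
blue org [ 0.4255 -0.289 ] back [ 0.3754 -0.276 ] len(52) 0.0518 yaw -0.254 tab [ 0.3841 -0.2782] [ 0.3839 -0.2782]
turn [ 0.0013 -0.002  -0.0271] then move [-0.0055  0.0042  0.1205] rows>= 1.0 2.0
```

```bash
python3 nudge.py '0 0 -0.027 -0.0055 0.0042 0.03 0.5;0 0 0 0 0 0.04 0.4;0 0 0 0 0 0.04 0.4;0 0 0 0 0 0.0105 0.4;0 0 0 0 0 0 0.4;0 0 0 0 0 0 0.4'; python3 nudge.py '0 0 0 0 0 0 0;0 0 0 0 0 0 0;0 0 0 0 0 0 0;0 0 0 0 0 0 0;0 0 0 0 0 0 0;0 0 0 0 0 0 0' && python3 nudge.py '0 0 0 0 0 -0.02 0;0 0 0 0 0 -0.05 0;0 0 0 0 0 -0.05 0;0 0 -0.145 0 0 -0.05 0;0 0 -0.145 0 0 -0.05 0;0 0 0 0 0 0 0;0 0 0 0 0 0 0'
python3 - <<'E'
from h import *
st();go(.5695,-.126,.25,.036)
E
```

```text
time: 57.3
ee_pos: [0.3841, -0.2785, 0.0263]
tcp_rot: [3.14, -0.003, -0.255]
force: [0.3, -0.3, 0.4]
grip_width: 0.419
grip_force: 0.0
time: 58.05
ee_pos: [0.3831, -0.2775, 0.025]
tcp_rot: [3.141, -0.0, -0.256]
force: [-0.8, 1.2, 6.1]
grip_width: 0.106
grip_force: 30.0
time: 58.92
ee_pos: [0.3826, -0.277, 0.2439]
tcp_rot: [-3.141, 0.001, 0.033]
force: [0.0, -0.2, -1.2]
grip_width: 0.106
grip_force: 30.0
t 58.92 tcp [ 0.3826 -0.277   0.2439] rot [-3.1407e+00  8.0000e-04  3.3200e-02] F [ 0.  -0.2 -1.2] w 0.106 g 30.0
turn [-0.0009  0.0008 -0.0028] then move [ 0.1922 -0.1442 -0.0061] rows>= 1.0 4.0
```

```bash
python3 nudge.py '0 0 -0.003 0.037 -0.028 0 0;0 0 0 0.038 -0.029 0 0;0 0 0 0.038 -0.029 0 0;0 0 0 0.038 -0.029 0 0;0 0 0 0.037 -0.029 0 0;0 0 0 0 0 0 0;0 0 0 0 0 0 0;0 0 0 0 0 0 0'
python3 - <<'E'
from h import *
carried('blue',save='w21')
E
```

```text
time: 59.92
ee_pos: [0.5645, -0.1274, 0.244]
tcp_rot: [-3.141, 0.002, 0.036]
force: [0.1, 0.4, 0.8]
grip_width: 0.108
grip_force: 30.0
t 59.92 tcp [ 0.5645 -0.1274  0.244 ] rot [-3.1412e+00  1.7000e-03  3.5700e-02] F [0.1 0.4 0.8] w 0.108 g 30.0
  row 173 ring 227 283  row 168 ring 227 284  row 163 ring 227 283  row 158 ring 228 282
ring cen approx [ 0.6085 -0.1259  0.2333] off [0.044  0.0015] ringbottom 188
((np.float64(253.6), np.float64(29.4)), 2200, [228, 2, 52, 55]) [ 0.6733 -0.1228  0.212 ]
((np.float64(255.1), np.float64(66.2)), 686, [220, 40, 69, 41]) [ 0.6559 -0.1241  0.212 ]
```

```bash
python3 nudge.py '0 0 0 0.002 -0.0005 0.025 0;0 0 0 0.002 0 0.023 0;0 0 0 0 0 0 0;0 0 0 0 0 0 0;0 0 0 0 0 0 0';python3 - <<'E'
from h import *
st();go(.6293,-.1244,.1955,.036)
E
```

```text
time: 60.6
ee_pos: [0.57, -0.1264, 0.1981]
tcp_rot: [3.141, -0.002, 0.037]
force: [-0.2, 1.0, -0.1]
grip_width: 0.101
grip_force: 30.0
t 60.6 tcp [ 0.57   -0.1264  0.1981] rot [ 3.1406e+00 -2.0000e-03  3.6900e-02] F [-0.2  1.  -0.1] w 0.101 g 30.0
turn [ 0.001  -0.002   0.0009] then move [0.0593 0.0001 0.0026] rows>= 1.0 1.0
```

```bash
python3 nudge.py '0 0 0 0.01 0 0.002 0;0 0 0 0.015 0 0 0;0 0 0 0.015 0 0 0;0 0 0 0.01 0 0 0;0 0 0 0.006 0 0 0;0 0 0 0.004 0 0 0;0 0 0 0 0 0 0;0 0 0 0 0 0 0'
python3 - <<'E'
from h import *
st();go(.6293,-.1244,.187,.036)
E
```

```text
time: 61.6
ee_pos: [0.6292, -0.1237, 0.1947]
tcp_rot: [-3.142, 0.0, 0.037]
force: [-0.8, -0.5, -1.2]
grip_width: 0.109
grip_force: 30.0
t 61.6 tcp [ 0.6292 -0.1237  0.1947] rot [-3.1416e+00  3.0000e-04  3.7200e-02] F [-0.8 -0.5 -1.2] w 0.109 g 30.0
turn [-0.      0.0003  0.0012] then move [0.     0.0007 0.0077] rows>= 1.0 1.0
```

```bash
python3 nudge.py '0 0 0 0 0.0007 0 0;0 0 0 0 0 0.003 0;0 0 0 0 0 0.003 0;0 0 0 0 0 0 0;0 0 0 0 0 0 0';python3 nudge.py '0 0 0 0 0 0.001 0;0 0 0 0 0 0 0;0 0 0 0 0 0 0';python3 nudge.py '0 0 0 0 0 0.001 0;0 0 0 0 0 0 0;0 0 0 0 0 0 0'
```

```text
time: 62.22
ee_pos: [0.6295, -0.1244, 0.1887]
tcp_rot: [-3.142, 0.0, 0.037]
force: [0.6, 1.0, -0.7]
grip_width: 0.101
grip_force: 30.0
time: 62.6
ee_pos: [0.6296, -0.1244, 0.1877]
tcp_rot: [-3.142, 0.0, 0.037]
force: [0.4, 0.1, 0.1]
grip_width: 0.102
grip_force: 30.0
time: 62.98
ee_pos: [0.6297, -0.1245, 0.187]
tcp_rot: [3.141, -0.0, 0.037]
force: [-0.2, 0.4, 1.2]
grip_width: 0.11
grip_force: 30.0
```

```bash
python3 nudge.py '0 0 0 0 0 0.0005 0;0 0 0 0 0 0 0.4;0 0 0 0 0 0 0.4;0 0 0 0 0 0 0.4;0 0 0 0 0 0 0.4;0 0 0 0 0 -0.02 0.4;0 0 0 -0.01 0 -0.04 0.5;0 0 0 -0.03 -0.03 -0.04 0.5;0 0 0 -0.03 -0.04 -0.02 0.2;0 0 0 0 -0.03 0 0;0 0 0 0 0 0 0;0 0 0 0 0 0 0;0 0 0 0 0 0 0'
python3 - <<'E'
from h import *
st();im,c=grab('wrist','w22');s,cs=grab('scene','s22')
cv2.imwrite('pics/v22.png',np.vstack([cv2.resize(im[:160],(800,250),interpolation=2),cv2.resize(s[120:260,190:390],(500,350),interpolation=2)[:, :][:350] if 0 else cv2.copyMakeBorder(cv2.resize(s[120:260,190:390],(500,350),interpolation=2),0,0,0,300,0)]))
for n in COL:
    for x in blobs(mask(im,n),150): print(n,x,onz(c,x[0],.212).round(4))
E
```

```text
time: 64.6
ee_pos: [0.5561, -0.0281, 0.3056]
tcp_rot: [3.142, 0.001, 0.036]
force: [0.1, 0.3, -0.0]
grip_width: 0.028
grip_force: 0.0
t 64.6 tcp [ 0.5561 -0.0281  0.3056] rot [3.1415e+00 9.0000e-04 3.6200e-02] F [ 0.1  0.3 -0. ] w 0.028 g 0.0
red ((np.float64(156.6), np.float64(31.0)), 1032, [130, 10, 42, 67]) [0.6727 0.0425 0.212 ]
red ((np.float64(120.3), np.float64(40.8)), 1126, [103, 21, 36, 40]) [0.666  0.0677 0.212 ]
red ((np.float64(138.8), np.float64(92.1)), 528, [128, 70, 22, 46]) [0.6323 0.0567 0.212 ]
red ((np.float64(492.4), np.float64(331.3)), 173, [477, 327, 27, 15]) [ 0.4356 -0.2496  0.212 ]
yellow ((np.float64(242.6), np.float64(14.8)), 157, [237, 9, 17, 19]) [ 0.6843 -0.0153  0.212 ]
yellow ((np.float64(260.5), np.float64(39.1)), 1135, [243, 20, 36, 40]) [ 0.6696 -0.0278  0.212 ]
yellow ((np.float64(259.2), np.float64(83.2)), 916, [233, 43, 54, 74]) [ 0.6408 -0.028   0.212 ]
blue ((np.float64(365.0), np.float64(19.2)), 655, [347, 11, 44, 24]) [ 0.6852 -0.0973  0.212 ]
blue ((np.float64(400.4), np.float64(40.2)), 1119, [383, 21, 36, 39]) [ 0.6733 -0.1233  0.212 ]
blue ((np.float64(356.6), np.float64(55.7)), 210, [350, 30, 21, 47]) [ 0.6617 -0.0941  0.212 ]
blue ((np.float64(380.9), np.float64(91.9)), 518, [371, 70, 21, 46]) [ 0.6385 -0.1141  0.212 ]
```

View pics/v22.png

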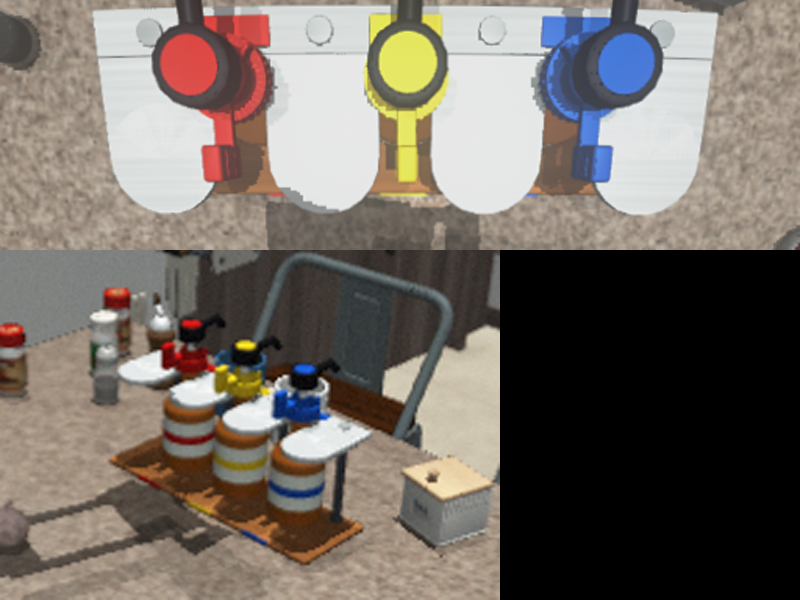

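```bash
python3 - <<'E'
from h import *
go(.666,.0677,.245,.036)
E
python3 nudge.py '0 0 0 0.056 -0.046 0 0;0 0 0 0.057 -0.045 0 0;0 0 0 0 0 0.035 0;0 0 0 0 0 0.025 0;0 0 0 0 0 0 0;0 0 0 0 0 0 0'
python3 - <<'E'
from h import *
st();go(.666,.0677,.2215,.036)
E
```

```text
turn [-0.0001  0.0009  0.0001] then move [ 0.1133 -0.0917  0.0607] rows>= 1.0 3.0
time: 65.45
ee_pos: [0.6508, 0.0544, 0.2472]
tcp_rot: [3.141, -0.001, 0.037]
force: [0.6, -0.9, -0.1]
grip_width: 0.004
grip_force: 0.0
t 65.45 tcp [0.6508 0.0544 0.2472] rot [ 3.1414e+00 -1.3000e-03  3.6600e-02] F [ 0.6 -0.9 -0.1] w 0.004 g 0.0
turn [ 0.0002 -0.0013  0.0006] then move [ 0.0157 -0.0128  0.0257] rows>= 1.0 1.0
```

```bash
python3 nudge.py '0 0 0 0.0157 -0.0128 0 0;0 0 0 0 0 0 0;0 0 0 0 0 0.01 0;0 0 0 0 0 0 0;0 0 0 0 0 0 0'; python3 nudge.py '0 0 0 0 0 0.005 0;0 0 0 0 0 0 0;0 0 0 0 0 0 0'; python3 nudge.py '0 0 0 0 0 0.005 0;0 0 0 0 0 0 0;0 0 0 0 0 0 0'
```

```text
time: 66.08
ee_pos: [0.6651, 0.0679, 0.2362]
tcp_rot: [3.142, 0.0, 0.037]
force: [-0.5, 0.0, 0.5]
grip_width: 0.002
grip_force: 0.0
time: 66.45
ee_pos: [0.6657, 0.068, 0.2321]
tcp_rot: [3.141, -0.001, 0.037]
force: [0.3, -0.6, 4.9]
grip_width: 0.004
grip_force: 2.4
time: 66.82
ee_pos: [0.6658, 0.068, 0.2272]
tcp_rot: [3.141, -0.001, 0.037]
force: [-1.5, -1.9, 6.9]
grip_width: 0.005
grip_force: 3.2
```

```bash
python3 nudge.py '0 0 0 0 0 0.004 0;0 0 0 0 0 0 0;0 0 0 0 0 0 0'; python3 nudge.py '0 0 0 0 0 0.002 0;0 0 0 0 0 0 0;0 0 0 0 0 0 0'; python3 nudge.py '0 0 0 0 0 0.001 0;0 0 0 0 0 0 0;0 0 0 0 0 0 0'
```

```text
time: 67.2
ee_pos: [0.6658, 0.0681, 0.2235]
tcp_rot: [3.141, -0.002, 0.037]
force: [-0.7, -0.4, 7.3]
grip_width: 0.002
grip_force: 3.8
time: 67.58
ee_pos: [0.6658, 0.0681, 0.2217]
tcp_rot: [3.141, -0.002, 0.037]
force: [-2.5, -1.0, 9.1]
grip_width: 0.004
grip_force: 4.2
time: 67.95
ee_pos: [0.6659, 0.0681, 0.2213]
tcp_rot: [3.141, -0.003, 0.037]
force: [-2.5, 0.2, 10.1]
grip_width: 0.001
grip_force: 5.2
```

```bash
python3 nudge.py '0 0 0 0 0 0.001 0;0 0 0 0 0 0 0;0 0 0 0 0 0 0'; python3 nudge.py '0 0 0 0 0 0.001 0;0 0 0 0 0 0 0;0 0 0 0 0 0 0'
```

```text
time: 68.32
ee_pos: [0.6661, 0.0681, 0.2213]
tcp_rot: [3.141, -0.004, 0.037]
force: [-2.8, -1.4, 13.1]
grip_width: 0.003
grip_force: 7.0
time: 68.7
ee_pos: [0.6664, 0.0682, 0.2213]
tcp_rot: [3.141, -0.005, 0.037]
force: [-3.7, -1.0, 16.5]
grip_width: 0.009
grip_force: 8.8
```

```bash
python3 nudge.py '0 0 0 0 0 -0.008 0;0 0 0 0 0 -0.01 0;0 0 0 0 0 -0.03 0;0 0 0 0 0.048 0 0;0 0 0 0 0.048 0 0;0 0 0 0 0 0 0;0 0 0 0 0 0.02 0;0 0 0 0 0 0 0;0 0 0 0 0 0 0'
python3 - <<'E'
from h import *
st();go(.6696,-.0278,.236,.036)
E
```

```text
time: 69.82
ee_pos: [0.669, -0.0269, 0.2454]
tcp_rot: [-3.141, 0.0, 0.038]
force: [-0.2, -1.1, 0.8]
grip_width: 0.007
grip_force: 0.0
t 69.83 tcp [ 0.669  -0.0269  0.2454] rot [-3.1413e+00  2.0000e-04  3.8100e-02] F [-0.2 -1.1  0.8] w 0.007 g 0.0
turn [-0.0003  0.0002  0.0021] then move [0.0005 0.0009 0.0094] rows>= 1.0 1.0
```

```bash
python3 nudge.py '0 0 0 0 0.0009 0.0095 0;0 0 0 0 0 0.008 0;0 0 0 0 0 0 0;0 0 0 0 0 0.003 0;0 0 0 0 0 0 0;0 0 0 0 0 0 0'; python3 nudge.py '0 0 0 0 0 0.003 0;0 0 0 0 0 0 0;0 0 0 0 0 0 0'; python3 nudge.py '0 0 0 0 0 0.001 0;0 0 0 0 0 0 0;0 0 0 0 0 0 0';python3 nudge.py '0 0 0 0 0 0.001 0;0 0 0 0 0 0 0;0 0 0 0 0 0 0'
```

```text
time: 70.58
ee_pos: [0.6697, -0.0284, 0.2262]
tcp_rot: [3.141, -0.003, 0.037]
force: [-0.3, 0.8, 6.4]
grip_width: 0.004
grip_force: 3.4
time: 70.95
ee_pos: [0.6697, -0.0284, 0.2234]
tcp_rot: [3.141, -0.003, 0.037]
force: [-0.4, 1.2, 7.2]
grip_width: 0.004
grip_force: 3.9
time: 71.32
ee_pos: [0.6697, -0.0284, 0.2225]
tcp_rot: [3.141, -0.003, 0.037]
force: [-0.3, 1.2, 7.6]
grip_width: 0.008
grip_force: 4.0
time: 71.7
ee_pos: [0.6697, -0.0284, 0.2216]
tcp_rot: [3.141, -0.003, 0.037]
force: [-1.1, 1.0, 8.5]
grip_width: 0.002
grip_force: 4.2
```

```bash
python3 nudge.py '0 0 0 0 0 0.0015 0;0 0 0 0 0 0 0;0 0 0 0 0 0 0'; python3 nudge.py '0 0 0 0 0 0.0015 0;0 0 0 0 0 0 0;0 0 0 0 0 0 0'
```

```text
time: 72.08
ee_pos: [0.6698, -0.0284, 0.2213]
tcp_rot: [3.141, -0.004, 0.038]
force: [-1.6, 1.0, 13.0]
grip_width: 0.006
grip_force: 6.4
time: 72.45
ee_pos: [0.6702, -0.0286, 0.2213]
tcp_rot: [3.14, -0.006, 0.038]
force: [-3.1, 1.1, 18.7]
grip_width: 0.004
grip_force: 9.1
```

```bash
python3 nudge.py '0 0 0 0 0 -0.008 0;0 0 0 0 0 -0.01 0;0 0 0 0 0 -0.03 0;0 0 0 0 0.048 0 0;0 0 0 0 0.047 0 0;0 0 0 0 0 0 0;0 0 0 0 0 0.02 0;0 0 0 0 0 0 0;0 0 0 0 0 0 0'
python3 - <<'E'
from h import *
st();go(.6733,-.1233,.236,.036)
E
```

```text
time: 73.58
ee_pos: [0.6726, -0.1228, 0.245]
tcp_rot: [-3.141, 0.0, 0.038]
force: [0.5, 1.2, -0.4]
grip_width: 0.004
grip_force: 0.0
t 73.58 tcp [ 0.6726 -0.1228  0.245 ] rot [-3.1414e+00  2.0000e-04  3.8100e-02] F [ 0.5  1.2 -0.4] w 0.004 g 0.0
turn [-0.0002  0.0002  0.0021] then move [0.0006 0.0006 0.009 ] rows>= 1.0 1.0
```

```bash
python3 nudge.py '0 0 0 0 0.0005 0.0095 0;0 0 0 0 0 0.008 0;0 0 0 0 0 0 0;0 0 0 0 0 0.003 0;0 0 0 0 0 0 0;0 0 0 0 0 0 0'; python3 nudge.py '0 0 0 0 0 0.003 0;0 0 0 0 0 0 0;0 0 0 0 0 0 0'; python3 nudge.py '0 0 0 0 0 0.002 0;0 0 0 0 0 0 0;0 0 0 0 0 0 0'
```

```text
time: 74.32
ee_pos: [0.6732, -0.1239, 0.2257]
tcp_rot: [3.141, -0.003, 0.037]
force: [0.1, 0.2, 7.1]
grip_width: 0.01
grip_force: 3.5
time: 74.7
ee_pos: [0.6733, -0.1239, 0.223]
tcp_rot: [3.141, -0.003, 0.038]
force: [-0.2, 0.8, 7.6]
grip_width: 0.001
grip_force: 3.9
time: 75.08
ee_pos: [0.6733, -0.1238, 0.2213]
tcp_rot: [3.141, -0.003, 0.038]
force: [-1.2, 1.9, 9.2]
grip_width: 0.006
grip_force: 4.5
```

```bash
python3 nudge.py '0 0 0 0 0 0.0015 0;0 0 0 0 0 0 0;0 0 0 0 0 0 0'; python3 nudge.py '0 0 0 0 0 0.0012 0;0 0 0 0 0 0 0;0 0 0 0 0 0 0' && python3 nudge.py '0 0 0 0 0 -0.008 0;0 0 0 0 0 -0.01 0;0 0 0 0 0 -0.03 0;0 0 0 0 0 -0.05 0;0 0 0 -0.05 -0.03 0 0;0 0 0 -0.05 -0.03 0 0;0 0 0 0 -0.036 0 0;0 0 0 0 0 0 0;0 0 0 0 0 0 0;0 0 0 0 0 0 0'
python3 - <<'E'
from h import *
st();im,c=grab('wrist','w30');s,cs=grab('scene','s30')
cv2.imwrite('pics/v30.png',np.vstack([cv2.resize(im[:160],(800,250),interpolation=2),cv2.copyMakeBorder(cv2.resize(s[120:260,190:390],(500,350),interpolation=2),0,0,0,300,0)]))
for n in COL:
    for x in blobs(mask(im,n),150): print(n,x,onz(c,x[0],.212).round(4))
E
```

```text
time: 75.45
ee_pos: [0.6735, -0.124, 0.2213]
tcp_rot: [3.14, -0.005, 0.038]
force: [-1.9, 0.3, 14.2]
grip_width: 0.006
grip_force: 7.2
time: 75.82
ee_pos: [0.6738, -0.1241, 0.2212]
tcp_rot: [3.139, -0.006, 0.038]
force: [-3.7, 2.2, 18.8]
grip_width: 0.006
grip_force: 9.3
time: 77.08
ee_pos: [0.5695, -0.0328, 0.3141]
tcp_rot: [3.141, 0.001, 0.036]
force: [-0.5, 0.0, 0.6]
grip_width: 0.009
grip_force: 0.0
t 77.08 tcp [ 0.5695 -0.0328  0.3141] rot [3.1414e+00 6.0000e-04 3.6300e-02] F [-0.5  0.   0.6] w 0.009 g 0.0
red ((np.float64(150.2), np.float64(37.9)), 717, [128, 29, 42, 27]) [0.683  0.0449 0.212 ]
red ((np.float64(119.7), np.float64(62.5)), 1006, [103, 44, 35, 37]) [0.666  0.0677 0.212 ]
red ((np.float64(159.7), np.float64(73.6)), 317, [148, 49, 20, 45]) [0.659 0.039 0.212]
red ((np.float64(140.9), np.float64(98.0)), 236, [130, 87, 18, 23]) [0.6416 0.0535 0.212 ]
red ((np.float64(134.5), np.float64(120.7)), 232, [129, 110, 12, 22]) [0.625  0.0593 0.212 ]
red ((np.float64(506.7), np.float64(179.6)), 320, [499, 160, 13, 38]) [ 0.5898 -0.2354  0.212 ]
red ((np.float64(485.8), np.float64(334.9)), 301, [466, 327, 37, 21]) [ 0.4379 -0.2567  0.212 ]
yellow ((np.float64(237.9), np.float64(34.4)), 193, [232, 28, 15, 19]) [ 0.6869 -0.0167  0.212 ]
yellow ((np.float64(269.0), np.float64(34.8)), 187, [262, 28, 14, 19]) [ 0.6874 -0.0384  0.212 ]
yellow ((np.float64(252.8), np.float64(61.1)), 1010, [236, 43, 35, 37]) [ 0.6695 -0.0277  0.212 ]
yellow ((np.float64(253.9), np.float64(102.9)), 796, [228, 63, 51, 71]) [ 0.6406 -0.0294  0.212 ]
blue ((np.float64(353.4), np.float64(45.1)), 794, [338, 29, 40, 65]) [ 0.6831 -0.0983  0.212 ]
blue ((np.float64(386.3), np.float64(61.7)), 1006, [369, 44, 35, 37]) [ 0.6732 -0.1233  0.212 ]
blue ((np.float64(366.1), np.float64(97.6)), 240, [360, 88, 17, 22]) [ 0.6476 -0.1116  0.212 ]
blue ((np.float64(372.3), np.float64(120.9)), 223, [367, 110, 12, 22]) [ 0.631  -0.1183  0.212 ]
```

View pics/v30.png

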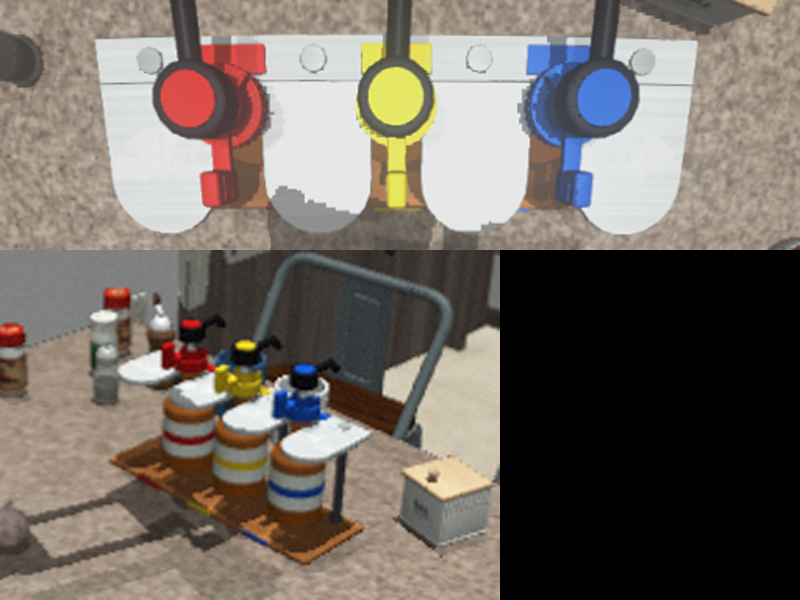

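```bash
python3 -c "
from workcell import ctrl
print(ctrl.job_done())"
```

```text
the job is handed in; nothing more can be done
None
```

I handed the job in at about 77 s, and no verdict was printed: all three bottles are in their own-colour slots with nozzles to the guests and clips seated, and each pump was pressed onto its clip in the order red, yellow, blue and came back up.

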